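Scan a row of slide boxes

TASK

Log the slide boxes: stand every grey slide box that is here upright on its short thin edge, wholly on the black mat, side by side in one row with the spine labels facing the scanner, and swing the bench lamp so that its head is over the middle of the mat. Then squeeze the scanner's trigger fully home to read the whole row, hold it for a moment, and let it spring back. Finally swing the lamp back aside, well clear of the mat, leave the boxes standing in their row, and do not disturb the bottle, the beaker or the wipes canister.

Things in the scene. Friction and masses are not known exactly. Their poses are not given: they have to be found in the camera images.
- mat: flat black rubber mat fixed to the bench, 240 (x) by 125 (y) by 3 mm thick; origin at the middle of its underside on the bench, z up; its +y side faces the scanner
- scanner: pistol-shaped hand scanner fixed on its side in a low steel cradle; origin on the bench under its head. Its head (50 x by 66 high, top at 88 mm) points along -y at the mat; the grip sticks out level along -x to -130 mm, 32 mm deep (y -4 to +28 mm), 26 mm high, its axis 55 mm above the bench. The trigger is on the grip's -y side next to the head
- scanner_grip (a point): point on the grip's axis facing the trigger, 64 mm along -x from the scanner's origin, 55 mm above the bench. A gripper pointing down here and closing along the scanner's y squeezes the trigger: one finger on it, one on the grip's back (16 mm to +y of this point). The head's side is 39 mm away in +x
- trigger (a joint): sprung hinged scanner trigger, rad: 0 released, 0.30 squeezed fully home against its stop; it springs back by itself. The blade is 48 mm long and 20 mm high, hinged at its end next to the head; squeezing takes about 3 N at first and 10 N when home, at 30 mm from the hinge
- trigger_pad (a point): point in the trigger blade's middle plane 34 mm from its hinge (moves with it); the blade is 7 mm thick; grip plus trigger measure about 50 mm across here released, about 41 mm squeezed
- lamp (a joint): swing of the lamp arm about its upright post, rad: about 0 when its head is over the middle of the mat (within 0.15 or so), growing clockwise seen from above, which swings the head away from over the mat to over the far side of the scanner; range -0.5 to 2.0. Stiff: takes about 0.45 N m (2.2 N at the head) and stays where it is left
- lamp_hinge (a point): point on the lamp post's upright axis (20 mm thick post on a 110 mm round foot), at the height of the swing arm, 240 mm above the bench; its x, y are the centre of the swing
- lamp_head (a point): middle of the lit underside of the lamp head, a flat white panel 75 by 135 mm, 205 mm from the post's axis, 225 mm above the bench
- lamp_knob (a point): upright round grip stud on top of the lamp head, 18 mm thick, free from 252 to 296 mm above the bench; this point is on its axis 278 mm above the bench, straight above lamp_head
- slidebox0: grey slide storage box, 88 (x) by 66 (y) by 30 mm (z), about 0.12 kg; origin at its centre. Starts lying flat on the bench (z up). Stands upright with its x axis vertical, either way up (centre 47 mm above the bench when on the mat). Can be gripped across its 66 mm width. May be absent
- slidebox0_label (a point): middle of that box's spine label, on the 88 x 30 mm end face at its +y end, 33 mm from the centre
- slidebox1: grey slide storage box, 88 (x) by 66 (y) by 30 mm (z), about 0.12 kg; origin at its centre. Starts lying flat on the bench (z up). Stands upright with its x axis vertical, either way up (centre 47 mm above the bench when on the mat). Can be gripped across its 66 mm width. May be absent
- slidebox1_label (a point): middle of that box's spine label, on the 88 x 30 mm end face at its +y end, 33 mm from the centre
- slidebox2: grey slide storage box, 88 (x) by 66 (y) by 30 mm (z), about 0.12 kg; origin at its centre. Starts lying flat on the bench (z up). Stands upright with its x axis vertical, either way up (centre 47 mm above the bench when on the mat). Can be gripped across its 66 mm width. May be absent
- slidebox2_label (a point): middle of that box's spine label, on the 88 x 30 mm end face at its +y end, 33 mm from the centre
- slidebox3: grey slide storage box, 88 (x) by 66 (y) by 30 mm (z), about 0.12 kg; origin at its centre. Starts lying flat on the bench (z up). Stands upright with its x axis vertical, either way up (centre 47 mm above the bench when on the mat). Can be gripped across its 66 mm width. May be absent
- slidebox3_label (a point): middle of that box's spine label, on the 88 x 30 mm end face at its +y end, 33 mm from the centre
- reagent: bystander: glass bottle with a blue cap, 70 mm wide, 140 mm tall, origin under its base
- beaker: bystander: small glass beaker, 68 mm wide, 85 mm tall, origin under its base
- wipes: bystander: white wipes canister, 90 mm wide, 190 mm tall, origin under its base

How it is judged:
By the outcome, as a careful person would: the job done as asked, in the order asked, and still so for the second after the job is handed in, with the robot touching nothing.
Of slidebox0, slidebox1, slidebox2, slidebox3 only 3 to 4 are there at a start; the rules pass over those that are not, and their reading is None.
At some moment in a run one of slidebox0, slidebox1, slidebox2, slidebox3 may be knocked a few centimetres aside while the robot is not near it.
Once in a run the grip may slacken for a moment while it holds something.
It also fails if it takes over 210 s, if anything falls off the work surface, if the arm or the gripper's body presses on something with over 40 N, if the wrist force passes 120 N, or if a joint passes its speed limit or range.

ROBOT

A 6-joint arm with a two-finger parallel gripper is mounted at the origin on the work surface. World frame = base frame: x ahead of the robot, y to its left, z up, the work surface at z = 0. Lengths are in m, angles in degrees, forces in N, time in s.
With the tool pointing down it reaches from about 0.375 to 0.9 m from the base axis. Payload 3.1 kg.
Tool frame: the origin (TCP) lies at the very end of the fingers, on their centre line; the grasp point (between the pads) lies 19 mm behind it; z points along the fingers, y is the line along which they close (so a half turn about z gives the same grasp; the last joint's range is limited). The gripper opens to 87 mm and grips with 3 to 60 N. Pads are 19 mm wide; open, the fingers measure 117 mm over their backs; the gripper's body (75 mm by 190 mm) begins 51 mm behind the grasp point.
Start: joints at [-82.477, 30.224, 82.088, -0, 67.689, -10.227], TCP at [0.191, -0.595, 0.223] pointing down, gripper open.
Joint ranges: [-176.69, 176.69], [-43.24, 126.21], [12.49, 139.97], [-82, 262], [0, 151.66], [-163.58, 163.58]. Speed limits (degrees/s): [159.86, 159.86, 180, 180, 180, 180].

INTERFACE

Orientations are given as a 3x3 rotation matrix whose columns are the frame's x, y, z axes.
In Python, from rig import readout, viewer, ticket gives the robot as it stands.
- The arm moves only by the tool send_rows, never from a script. Its argument "moves" is a list of rows, each a list of 6 numbers: the shift along the tool's x, y, z in units of 250 mm (1.0 is 250 mm), then the turn, a rotation vector about the tool's x, y, z in units of 90 degrees (1.0 is 90 degrees). A call has 1 to 12 rows; each row is the pose to reach, as a shift and turn from the pose commanded when the call began, along the tool's axes at that moment; what a row does not reach only later rows make up. A row lasts 1/10 s, in which the tool goes at most 50 mm and 8.59 degrees, less where a joint would pass 70% of its speed; a pose out of reach is approached as far as the arm can. A call with a number of a shift or a turn outside -1 to 1 is refused whole. A call with a gripper value outside its range is refused whole. "grip" is the opening, from 0 (shut) to 1 (fully open), set as the call begins (left out, the last holds). The fingers move at their own pace and stop on an object; the grip force is fixed at half the most. Time passes only in rows, so rows that repeat a pose let the fingers close. It gives the time, the measured TCP pose, the force, the opening and the grip force at its end, in the units of the state.
- readout.read_state(): the state, without advancing time (a new reading comes with each control period).
- viewer.capture(name): name is "scene" or "top" or "wrist"; returns (picture, depth): 420x560x3 uint8, red, green, blue; 420x560 float32, m along the optical axis (not along the pixel's ray), 0 where there is no reading.
- viewer.camera_info(name): a dict with "fx", "fy", "cx", "cy" (pixels), "distortion" ([k1, k2, p1, p2, k3] as OpenCV has them; the pictures are not rectified), "R" (3x3) and "t" (3): a world point X has camera coordinates R X + t; the wrist camera has in their place "tool_from_camera" (4x4, takes a point from camera to tool coordinates, whose origin is the TCP and whose axes are the flange's). Camera axes: x right, y down, z forward; pixel columns grow to the right and rows downward; lengths in m; the calibration is good to about 2 mm. A picture is of the moment at which its call begins: read the wrist's pose just before it. camera_info takes no time and is no camera call.
- ticket.hand_in(): hands the job in; it is judged then, once.
The state is a dict: "time_s": time; "joint_positions": joint angles; "qvel": joint speeds; "tau": joint torques, N m; "position": TCP position; "tcp_rot": TCP orientation; "force": force on the tool from outside, world axes, zero at the start; "moment": the same for the moment, N m; "opening": opening from 0.0 (shut) to 1.0 (fully open); "grasp_force": force on a finger pad.
Only numpy, scipy, OpenCV 4.12 (cv2) and the standard library are available. Lean on these libraries where they do the work, as an engineer would, in place of code of your own. Each camera call takes 0.05 s, during which the arm holds its last target. There are 200 camera calls.

## Working session

There is one attempt and no reset: what is moved stays moved. The work goes in short steps, Python scripts to look and compute and a tool call to move; the robot and the scene stay as the last step left them, time stands still between calls to the robot, and variables do not carry over. Pictures are saved under pics/ and viewed, at most 14 in all, crops included, and the job is handed in when it is done.

Besides the shell and the picture viewer there is one more tool, called after ">>>" in YAML: its name, and indented under it one key for each argument. send_rows: Moves the arm, as the interface text tells. Shifts and turns lie within -1 to 1; 1 stands for 250 mm of shift or 90 degrees of turn. Its arguments: {"type":"object","properties":{"moves":{"type":"array"},"grip":{"type":"number"}},"required":["moves"]}

```bash
mkdir -p pics; ls
cat > h.py <<'E'
import numpy as np, cv2
from rig import readout, viewer, ticket
def save(n,im): cv2.imwrite('pics/'+n+'.png', im[:,:,::-1])
def pts(name, depth, st=None):
    i=viewer.camera_info(name); K=np.array([[i['fx'],0,i['cx']],[0,i['fy'],i['cy']],[0,0,1]])
    h,w=depth.shape; u,v=np.meshgrid(np.arange(w),np.arange(h))
    n=cv2.undistortPoints(np.stack([u,v],-1).reshape(-1,1,2).astype(np.float64),K,np.array(i['distortion'])).reshape(h,w,2)
    P=np.dstack([n*depth[...,None],depth])
    if name=='wrist':
        T=np.array(i['tool_from_camera']); P=P@T[:3,:3].T+T[:3,3]
        return P@np.array(st['tcp_rot']).T+np.array(st['position'])
    return (P-np.array(i['t']))@np.array(i['R'])
E
python3 - <<'E'
from h import *
for n in('top','scene'):
    im,d=viewer.capture(n); save(n+'0',im); np.savez(n+'0.npz',im=im,d=d)
    i=viewer.camera_info(n); print({k:np.round(v,3).tolist() for k,v in i.items()})
print(np.round(viewer.camera_info('wrist')['tool_from_camera'],3)); print(readout.read_state())
E
```

```text
pics
{'fx': 477.71, 'fy': 477.71, 'cx': 284.813, 'cy': 204.581, 'distortion': [0.027, 0.0, 0.0, 0.0, 0.0], 'R': [[-0.002, -1.0, -0.008], [-0.99, 0.003, -0.139], [0.139, 0.007, -0.99]], 't': [0.015, 0.564, 1.714]}
{'fx': 467.575, 'fy': 467.575, 'cx': 279.198, 'cy': 204.003, 'distortion': [-0.162, 0.0, 0.0, 0.0, 0.0], 'R': [[-0.843, 0.537, 0.014], [0.416, 0.669, -0.616], [-0.34, -0.514, -0.788]], 't': [0.45, -0.106, 1.964]}
[[-0.    -0.959 -0.282  0.079]
 [ 1.    -0.     0.001 -0.   ]
 [-0.001 -0.282  0.959 -0.162]
 [ 0.     0.     0.     1.   ]]
{'time_s': 0.1, 'joint_positions': array([-8.24772418e+01,  3.02744662e+01,  8.21483394e+01, -1.85995256e-04,
        6.76905939e+01, -1.02247446e+01]), 'qvel': array([-0.0712604 , -0.14848959, -0.16085415, -0.05251713, -0.02148651,
        0.05798568]), 'tau': array([-2.79934147e-04, -4.40985167e+01, -1.77150482e+01,  6.34285226e-02,
        5.33457811e-02, -4.77194101e-05]), 'position': array([ 0.19048023, -0.59457439,  0.22166455]), 'tcp_rot': array([[ 9.52408755e-01,  3.04823710e-01, -2.62093517e-04],
       [ 3.04823624e-01, -9.52406798e-01,  1.96176630e-03],
       [ 3.48373233e-04, -1.94829569e-03, -9.99998041e-01]]), 'force': array([ 0.54391435, -0.51334136, -0.80497365]), 'moment': array([-0.0452588 , -0.00547149, -0.00129298]), 'grasp_force': 0.0, 'opening': 1.0022740803750056}
```

View pics/top0.png

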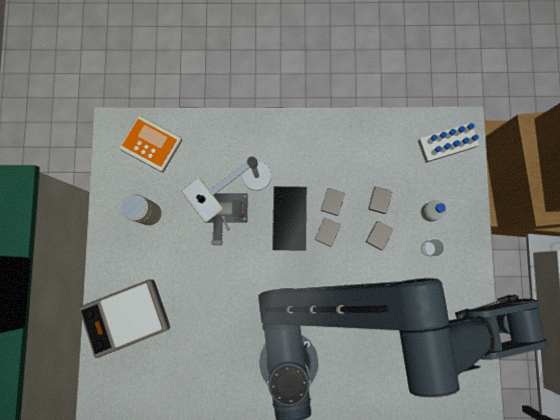

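View pics/scene0.png

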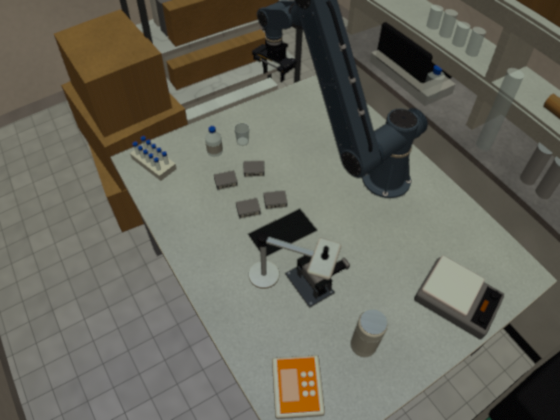

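The top view shows the mat at (290,218), four boxes at (332,201), (380,199), (328,232) and (379,235), the scanner at (225,215), the lamp head at (203,200) with its post at (255,165), and the bystanders at the sides. Next I measure their positions.

Run:
```python
from h import *
z=np.load('top0.npz'); im,d=z['im'],z['d']; P=pts('top',d)
u,v=np.meshgrid(np.arange(560),np.arange(420))
tab=(u>100)&(u<480)&(v>115)&(v<270)&(d>0)
print('table z',np.median(P[...,2][tab]))
def comps(m,nm):
    n,l,s,c=cv2.connectedComponentsWithStats(m.astype(np.uint8))
    for k in range(1,n):
        if s[k,4]<40: continue
        q=P[l==k]; r=cv2.minAreaRect((q[:,:2]*1000).astype(np.float32))
        print(nm,c[k].round(),s[k,4],'zmed',q[:,2].mean().round(4),'z95',np.percentile(q[:,2],95).round(3),'rect',np.round(r[0],1),np.round(r[1],1),round(r[2],1))
comps(tab&(P[...,2]>.02)&(P[...,2]<.045)&(u>305),'box')
comps(tab&(P[...,2]>.06),'tall')
comps(tab&(im.max(2)<60)&(P[...,2]<.015),'mat')
comps(tab&(P[...,2]>.04)&(P[...,2]<.1)&(u<280),'scan')
comps(tab&(P[...,2]>.2),'lamp'); comps(tab&(P[...,2]>.262),'knob')
cv2.imwrite('pics/c.png',cv2.resize(im[150:260,170:400,::-1],None,fx=3.4,fy=3.4,interpolation=cv2.INTER_CUBIC))
```

```text
table z 0.0007486453236561206
box [446. 145.] 717 zmed 0.0357 z95 0.043 rect [ 799.9 -597.6] [ 92.1 201.5] 16.9
box [380. 200.] 422 zmed 0.0291 z95 0.036 rect [ 584.  -336.9] [66.5 89.5] 72.6
box [332. 201.] 424 zmed 0.0292 z95 0.036 rect [ 578.5 -161.6] [67.8 88.6] 71.2
box [327. 232.] 430 zmed 0.0291 z95 0.036 rect [ 465.6 -140.4] [66.3 88.5] 65.5
box [379. 235.] 434 zmed 0.0288 z95 0.036 rect [ 452.6 -330. ] [68.6 88.9] 59.9
box [436. 247.] 51 zmed 0.0324 z95 0.043 rect [ 406.9 -529.1] [54.5 25.5] 1.0
tall [452. 133.] 249 zmed 0.0887 z95 0.103 rect [ 819.2 -589.6] [ 20.9 160.9] 17.9
tall [456. 144.] 248 zmed 0.0892 z95 0.103 rect [ 778.3 -603.1] [ 20.5 160.9] 17.0
tall [217. 200.] 1994 zmed 0.1909 z95 0.253 rect [557.3 193.5] [209.  262.2] 24.5
tall [139. 209.] 795 zmed 0.1662 z95 0.195 rect [536.8 517.6] [85.9 89.3] 60.6
tall [435. 210.] 337 zmed 0.1039 z95 0.141 rect [ 538.8 -519.5] [68.6 61.9] 11.8
tall [435. 247.] 117 zmed 0.0772 z95 0.089 rect [ 406.1 -512.8] [65.7 64. ] 87.3
mat [286. 213.] 1474 zmed 0.0026 z95 0.01 rect [520.   -1.3] [118.1 235.7] 88.7
scan [148. 141.] 343 zmed 0.0433 z95 0.048 rect [810.  522.5] [107.  143.4] 79.4
scan [153. 215.] 115 zmed 0.0691 z95 0.096 rect [528.4 494. ] [36.7 87.6] 69.6
scan [225. 218.] 687 zmed 0.0757 z95 0.093 rect [498.7 228.9] [ 95.9 181.3] 68.9
lamp [211. 192.] 1325 zmed 0.2466 z95 0.254 rect [606.3 209.9] [134.7 259.1] 35.0
```

View pics/c.png

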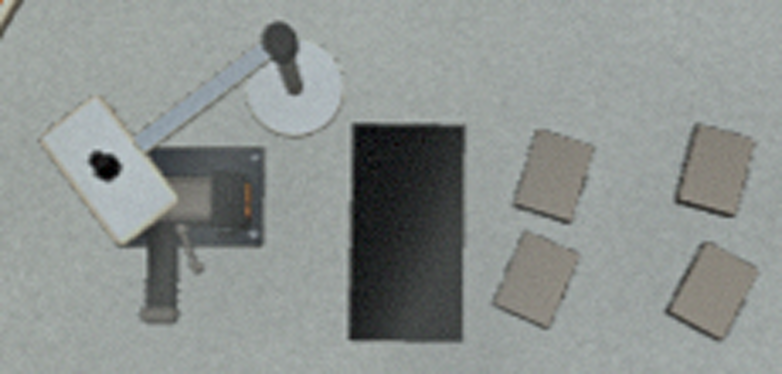

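Run:
```python
from h import *
im=np.load('scene0.npz')['im']
cv2.imwrite('pics/s1.png',cv2.resize(im[150:225,205:305,::-1],None,fx=7.5,fy=7.5,interpolation=cv2.INTER_CUBIC))
# mat & post & knob
z=np.load('top0.npz'); P=pts('top',z['d'])
def ray(u,v,zz):
    i=viewer.camera_info('top'); K=np.array([[i['fx'],0,i['cx']],[0,i['fy'],i['cy']],[0,0,1]])
    n=cv2.undistortPoints(np.array([[[u,v]]],float),K,np.array(i['distortion'])).ravel()
    R,t=np.array(i['R']),np.array(i['t']); c=-R.T@t; r=R.T@np.array([n[0],n[1],1]); return (c+r*(zz-c[2])/r[2]).round(4)
f=lambda a,b:(170+(a+.5)/3.4-.5,150+(b+.5)/3.4-.5)
for nm,a,b,h in [('matA',352,124,.003),('matB',465,124,.003),('matC',464,340,.003),('matD',348,340,.003),('foot',296,89,.01),('posttop',279,42,.255),('knob',104,166,.296),('headfront-right top',252,200,.088),('griptip',159,315,.068),('grip root',164,238,.068),('trig tip',197,268,.055),('cradle tl',265,150,.005),('cradle b',262,245,.005)]:
    print(nm,ray(*f(a,b),h))
for a,b in[(104,166),(60,150),(279,42),(200,200),(232,200),(160,280),(197,268),(185,240)]:
    x,y=map(round,f(a,b)); print(a,b,P[y,x].round(3))
```

```text
matA [0.6397 0.058  0.003 ]
matB [ 0.6393 -0.0672  0.003 ]
matC [ 0.4009 -0.0642  0.003 ]
matD [0.4012 0.062  0.003 ]
foot [0.678  0.1198 0.01  ]
posttop [0.6743 0.12   0.255 ]
knob [0.5484 0.2773 0.296 ]
headfront-right top [0.5439 0.16   0.088 ]
griptip [0.4249 0.2584 0.068 ]
grip root [0.5063 0.2546 0.068 ]
trig tip [0.4755 0.2209 0.055 ]
cradle tl [0.6105 0.154  0.005 ]
cradle b [0.5051 0.1564 0.005 ]
104 166 [0.55  0.278 0.298]
60 150 [0.571 0.331 0.242]
279 42 [0.675 0.119 0.253]
200 200 [0.546 0.216 0.088]
232 200 [0.546 0.181 0.085]
160 280 [0.461 0.256 0.072]
197 268 [0.476 0.218 0.064]
185 240 [0.504 0.231 0.078]
```

View pics/s1.png

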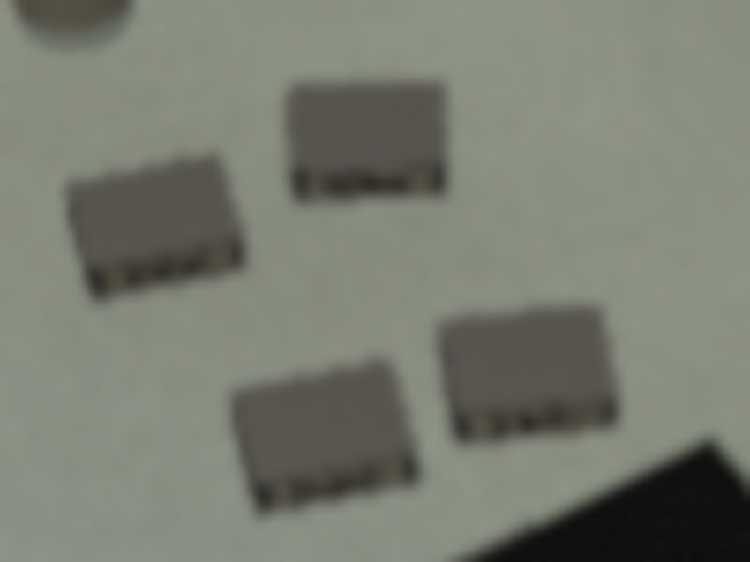

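The long +y faces of all four boxes (the lower edges in this crop) show a light–dark–light pattern. I'll use the wrist camera from the +y side to check whether these are the labels.

```bash
cat >> h.py <<'E'
from scipy.spatial.transform import Rotation as Rn
def ori(yaw,pitch,roll=0):
    """yaw (deg): tool x heading when down; pitch>0 tips the tool to point along heading (forward)."""
    R0=np.diag([1.,-1,-1])
    return (Rn.from_euler('z',yaw,degrees=True)*Rn.from_euler('x',roll,degrees=True)*Rn.from_euler('y',-pitch,degrees=True)).as_matrix()@R0
def rel(p,R,p0=None,R0=None):
    s=readout.read_state(); p0=s['position'] if p0 is None else np.array(p0); R0=s['tcp_rot'] if R0 is None else R0
    sh=R0.T@(np.array(p)-p0)/.25; rv=Rn.from_matrix(R0.T@R).as_rotvec(degrees=True)/90
    return np.r_[sh,rv].round(3).tolist()
def gp(g,R): return np.array(g)+.019*R[:,2]   # TCP for a grasp point
def show(): 
    s=readout.read_state(); print(round(s['time_s'],2),s['position'].round(4),'z',s['tcp_rot'][:,2].round(3),'x',s['tcp_rot'][:,0].round(3),'F',s['force'].round(1),'op',round(s['opening'],3),'gf',round(s['grasp_force'],1),'q',s['joint_positions'].round(0))
E
python3 - <<'E'
from h import *
R=ori(0,0,-40); print(R.round(2)); s=readout.read_state()
print(rel([.33,-.3,.33],s['tcp_rot'])); print(rel([.46,0,.33],R,[.33,-.3,.33],s['tcp_rot']))
E
```

```text
[[ 1.    0.    0.  ]
 [ 0.   -0.77 -0.64]
 [ 0.    0.64 -0.77]]
[0.891, -0.953, -0.431, 0.0, 0.0, 0.0]
[0.861, -0.984, 0.002, -0.442, -0.069, 0.189]
```

>>> send_rows:
  moves:
    - [0.89,-0.95,-0.43,0,0,0]
    - [0.89,-0.95,-0.43,0,0,0]
    - [0.89,-0.95,-0.43,0,0,0]
    - [0.89,-0.95,-0.43,0,0,0]
    - [0.89,-0.95,-0.43,0,0,0]
    - [0.89,-0.95,-0.43,0,0,0]
    - [0.89,-0.95,-0.43,0,0,0]
    - [0.89,-0.95,-0.43,0,0,0]
    - [0.89,-0.95,-0.43,0,0,0]
    - [0.89,-0.95,-0.43,0,0,0]

```text
time_s: 1.1
position: [0.3297, -0.3019, 0.3296]
tcp_rot: [[0.953, 0.304, -0.001], [0.304, -0.953, 0.0], [-0.001, -0.0, -1.0]]
force: [0.4, 0.0, 0.3]
opening: 1.0
grasp_force: 0.0
```

>>> send_rows:
  moves:
    - [0.86,-0.98,0,-0.44,-0.07,0.19]
    - [0.86,-0.98,0,-0.44,-0.07,0.19]
    - [0.86,-0.98,0,-0.44,-0.07,0.19]
    - [0.86,-0.98,0,-0.44,-0.07,0.19]
    - [0.86,-0.98,0,-0.44,-0.07,0.19]
    - [0.86,-0.98,0,-0.44,-0.07,0.19]
    - [0.86,-0.98,0,-0.44,-0.07,0.19]
    - [0.86,-0.98,0,-0.44,-0.07,0.19]
    - [0.86,-0.98,0,-0.44,-0.07,0.19]
    - [0.86,-0.98,0,-0.44,-0.07,0.19]

```text
time_s: 2.1
position: [0.4636, 0.0007, 0.3285]
tcp_rot: [[1.0, 0.003, 0.001], [0.003, -0.768, -0.641], [-0.001, 0.641, -0.768]]
force: [-0.3, -0.8, -0.4]
opening: 1.0
grasp_force: 0.0
```

```bash
cat > boxes.py <<'E'
from h import *
def boxes(P,xr=(.36,.75),yr=(-.46,-.075),lo=.02,hi=.04):
    m=(P[...,0]>xr[0])&(P[...,0]<xr[1])&(P[...,1]>yr[0])&(P[...,1]<yr[1])&(P[...,2]>lo)&(P[...,2]<hi)
    n,l,s,c=cv2.connectedComponentsWithStats(m.astype(np.uint8))
    for k in range(1,n):
        if s[k,4]<200: continue
        q=P[l==k]; r=cv2.minAreaRect((q[q[:,2]>np.percentile(q[:,2],50)-.006][:,:2]*1000).astype(np.float32))
        a=r[2]+(90 if r[1][0]<r[1][1] else 0); a=(a+90)%180-90
        print('box',c[k].round(),s[k,4],'z',np.median(q[:,2]).round(4),np.round(r[0],1),np.round(r[1],1),'long-axis',round(a,1))
def look(n):
    s=readout.read_state(); im,d=viewer.capture('wrist'); save(n,im); np.savez(n+'.npz',im=im,d=d,p=s['position'],R=s['tcp_rot']); return im,pts('wrist',d,s)
E
python3 - <<'E'
from boxes import *
show(); im,P=look('w1'); boxes(P)
E
```

```text
2.1 [0.4636 0.0007 0.3285] z [ 0.001 -0.641 -0.768] x [ 1.     0.003 -0.001] F [-0.3 -0.8 -0.4] op 1.0 gf 0.0 q [ 10.  18.  97. -40.  77. 114.]
box [226.  81.] 2896 z 0.0296 [ 578.8 -162.9] [67.5 88.9] long-axis -17.7
box [314.  83.] 1694 z 0.0301 [ 584.  -339.6] [67.8 88.7] long-axis -16.4
box [217. 162.] 2569 z 0.0296 [ 466.1 -143. ] [67.5 88. ] long-axis -24.0
box [309. 159.] 1429 z 0.0299 [ 453.7 -333.2] [68.1 88.3] long-axis -28.8
```

View pics/w1.png

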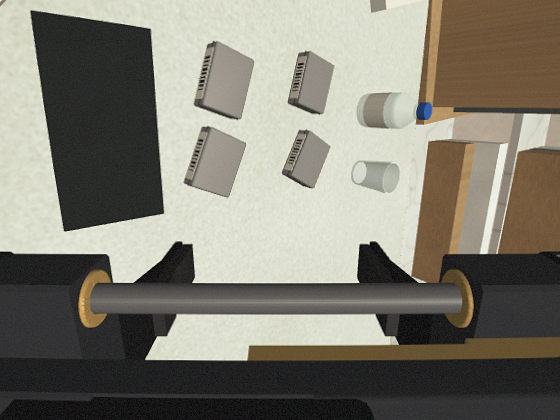

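Run:
```python
from h import *
im=np.load('w1.npz')['im']
cv2.imwrite('pics/w1c.png',cv2.resize(im[30:205,175:340,::-1],None,fx=3.4,fy=3.4,interpolation=cv2.INTER_CUBIC))
```

```text
(no output)
```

View pics/w1c.png

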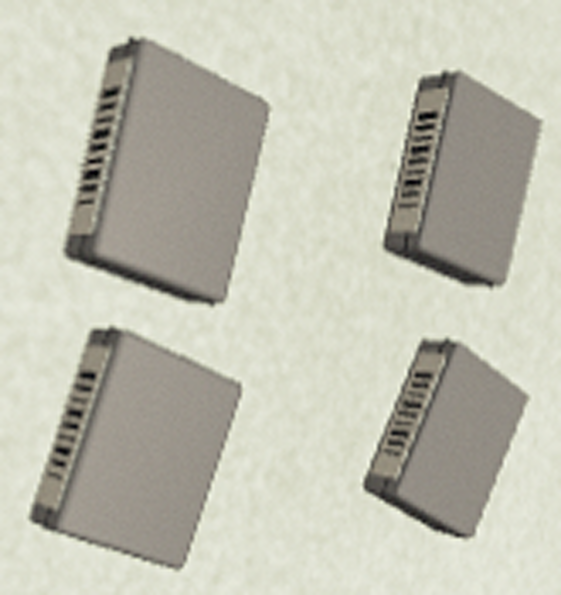

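All four boxes show their barcode on the +y face, so no box needs turning round. I'll pick each with the tool tipped back 30° and place it tipped forward 60°, starting from the far end of the row.

```bash
cat > plan.py <<'E'
from h import *
TH=30
def pick(cx,cy,yaw):
    R=ori(yaw,-TH); h=np.array([np.cos(np.radians(yaw)),np.sin(np.radians(yaw)),0])
    p=gp(np.array([cx,cy,.0245])+.017*h,R); return p,R
def place(cx,cy,yaw=-.8):
    R=ori(yaw,90-TH); h=np.array([np.cos(np.radians(yaw)),np.sin(np.radians(yaw)),0])
    return gp(np.array([cx,cy,.0655])-.0095*h,R),R
E
python3 - <<'E'
from plan import *
p,R=pick(.5788,-.1625,-17.7); pre=p-.09*R[:,2]; print(p,pre)
print('to pre',rel(pre,R))
E
```

```text
[ 0.58594496 -0.16478025  0.00804552] [ 0.62881473 -0.17846174  0.0859878 ]
to pre [0.671, -0.079, 1.198, 0.482, -0.384, 0.07]
```

>>> send_rows:
  moves:
    - [0.6,-0.07,0.8,0.48,-0.38,0.07]
    - [0.6,-0.07,0.8,0.48,-0.38,0.07]
    - [0.6,-0.07,0.8,0.48,-0.38,0.07]
    - [0.6,-0.07,0.8,0.48,-0.38,0.07]
    - [0.6,-0.07,0.8,0.48,-0.38,0.07]
    - [0.6,-0.07,0.8,0.48,-0.38,0.07]
    - [0.6,-0.07,0.8,0.48,-0.38,0.07]
    - [0.6,-0.07,0.8,0.48,-0.38,0.07]
    - [0.6,-0.07,0.8,0.48,-0.38,0.07]
    - [0.6,-0.07,0.8,0.48,-0.38,0.07]
    - [0.6,-0.07,0.8,0.48,-0.38,0.07]

```text
time_s: 3.25
position: [0.6095, -0.1166, 0.1665]
tcp_rot: [[0.83, -0.302, -0.47], [-0.263, -0.953, 0.147], [-0.492, 0.002, -0.871]]
force: [-0.0, 0.0, 0.6]
opening: 1.003
grasp_force: 0.0
```

Run:
```python
from plan import *
show()
p,R=pick(.5788,-.1625,-17.7); pre=p-.09*R[:,2]
print('to pre',rel(pre,R))
```

```text
3.25 [ 0.6095 -0.1166  0.1665] z [-0.47   0.147 -0.871] x [ 0.83  -0.263 -0.492] F [-0.   0.   0.6] op 1.003 gf 0.0 q [-20.  47.  63.  -2. 100.  87.]
to pre [0.288, 0.212, 0.208, 0.002, -0.006, 0.001]
```

>>> send_rows:
  moves:
    - [0.288,0.212,0.208,0,-0.006,0]
    - [0.288,0.212,0.208,0,-0.006,0]
    - [0.288,0.212,0.208,0,-0.006,0]
    - [0.288,0.212,0.208,0,-0.006,0]
    - [0.288,0.212,0.3,0,-0.006,0]
    - [0.288,0.212,0.38,0,-0.006,0]
    - [0.288,0.212,0.44,0,-0.006,0]
    - [0.288,0.212,0.5,0,-0.006,0]
    - [0.288,0.212,0.54,0,-0.006,0]
    - [0.288,0.212,0.568,0,-0.006,0]
    - [0.288,0.212,0.568,0,-0.006,0]

```text
time_s: 4.35
position: [0.5864, -0.1652, 0.007]
tcp_rot: [[0.824, -0.302, -0.478], [-0.262, -0.953, 0.151], [-0.502, 0.001, -0.865]]
force: [-0.1, -0.8, -0.3]
opening: 1.001
grasp_force: 0.0
```

>>> send_rows:
  grip: 0.5
  moves:
    - [0,0,0,0,0,0]
    - [0,0,0,0,0,0]
    - [0,0,0,0,0,0]
    - [0,0,0,0,0,0]
    - [0,0,0,0,0,0]
    - [0,0,0,0,0,0]
    - [0,0,0,0,0,0]
    - [0,0,0,0,0,0]

```text
time_s: 5.15
position: [0.5869, -0.1665, 0.0066]
tcp_rot: [[0.825, -0.303, -0.478], [-0.263, -0.953, 0.15], [-0.501, 0.002, -0.866]]
force: [0.9, -2.3, 2.8]
opening: 0.753
grasp_force: 30.0
```

Run:
```python
from plan import *
show(); s=readout.read_state(); p0,R0=s['position'],s['tcp_rot']
p,R=pick(.5788,-.1625,-17.7); print((s['position']-p).round(4))
up=[p0[0]-.03,p0[1]+.01,.17]
print('up',rel(up,R0)); 
pp,Rp=place(.5803,-.005); pre=pp+[0,0,.07]; print(pp)
print('pre',rel(pre,Rp,up,R0),'down',rel(pp,Rp,pre,Rp))
```

```text
5.15 [ 0.5869 -0.1665  0.0066] z [-0.478  0.15  -0.866] x [ 0.825 -0.263 -0.501] F [ 0.9 -2.3  2.8] op 0.753 gf 30.0 q [-25.  58.  67.  -4.  85.  84.]
[ 0.0009 -0.0017 -0.0014]
up [-0.437, -0.0, -0.502, 0.0, 0.0, 0.0]
[ 0.5872538 -0.0050971  0.056    ]
pre [0.029, -0.614, 0.185, 0.055, 0.993, -0.201] down [-0.242, -0.0, 0.14, 0.0, 0.0, 0.0]
```

>>> send_rows:
  moves:
    - [-0.05,0,-0.06,0,0,0]
    - [-0.13,0,-0.15,0,0,0]
    - [-0.22,0,-0.25,0,0,0]
    - [-0.3,0,-0.35,0,0,0]
    - [-0.38,0,-0.44,0,0,0]
    - [-0.437,0,-0.502,0,0,0]
    - [-0.437,0,-0.502,0,0,0]
    - [-0.437,0,-0.502,0,0,0]

```text
time_s: 5.95
position: [0.5563, -0.156, 0.1695]
tcp_rot: [[0.824, -0.303, -0.478], [-0.263, -0.953, 0.151], [-0.501, 0.001, -0.865]]
force: [0.3, -0.2, -1.7]
opening: 0.759
grasp_force: 30.0
```

>>> send_rows:
  moves:
    - [0,-0.06,0.02,0.005,0.08,-0.02]
    - [0,-0.12,0.03,0.01,0.16,-0.035]
    - [0,-0.18,0.05,0.014,0.24,-0.05]
    - [0.01,-0.24,0.07,0.018,0.32,-0.065]
    - [0.01,-0.3,0.09,0.022,0.4,-0.08]
    - [0.014,-0.36,0.1,0.027,0.48,-0.1]
    - [0.016,-0.42,0.12,0.03,0.56,-0.115]
    - [0.02,-0.48,0.14,0.035,0.64,-0.13]
    - [0.02,-0.54,0.15,0.04,0.72,-0.145]
    - [0.025,-0.6,0.17,0.045,0.8,-0.16]
    - [0.029,-0.614,0.185,0.05,0.88,-0.18]
    - [0.029,-0.614,0.185,0.055,0.96,-0.195]

```text
time_s: 7.15
position: [0.5891, 0.0057, 0.1321]
tcp_rot: [[0.843, -0.03, 0.537], [-0.109, -0.987, 0.116], [0.527, -0.157, -0.835]]
force: [0.3, -0.1, -1.1]
opening: 0.754
grasp_force: 30.0
```

Run:
```python
from plan import *
show(); s=readout.read_state()
pp,Rp=place(.5803,-.005); print('pre',rel(pp+[0,0,.05],Rp),'down',rel(pp,Rp))
```

```text
7.15 [0.5891 0.0057 0.1321] z [ 0.537  0.116 -0.835] x [ 0.843 -0.109  0.527] F [ 0.3 -0.1 -1.1] op 0.754 gf 30.0 q [-19.  31. 117.  81.  17.  -1.]
pre [-0.057, 0.059, 0.078, -0.063, 0.307, -0.08] down [-0.162, 0.091, 0.245, -0.063, 0.307, -0.08]
```

>>> send_rows:
  moves:
    - [-0.057,0.059,0.078,-0.063,0.307,-0.08]
    - [-0.057,0.059,0.078,-0.063,0.307,-0.08]
    - [-0.057,0.059,0.078,-0.063,0.307,-0.08]
    - [-0.057,0.059,0.078,-0.063,0.307,-0.08]
    - [-0.057,0.059,0.078,-0.063,0.307,-0.08]
    - [-0.057,0.059,0.078,-0.063,0.307,-0.08]
    - [-0.057,0.059,0.078,-0.063,0.307,-0.08]
    - [-0.057,0.059,0.078,-0.063,0.307,-0.08]

```text
time_s: 7.95
position: [0.5866, -0.007, 0.1054]
tcp_rot: [[0.501, -0.019, 0.865], [-0.006, -1.0, -0.018], [0.866, 0.004, -0.501]]
force: [0.3, 1.0, -0.7]
opening: 0.759
grasp_force: 30.0
```

Run:
```python
from plan import *
show(); s=readout.read_state()
pp,Rp=place(.5803,-.005); print('pre',rel(pp+[0,0,.05],Rp),'down',rel(pp,Rp))
im,d=viewer.capture('scene'); cv2.imwrite('pics/s2.png',cv2.resize(im[100:310,170:400,::-1],None,fx=2.8,fy=2.8,interpolation=cv2.INTER_CUBIC))
```

```text
7.95 [ 0.5866 -0.007   0.1054] z [ 0.865 -0.018 -0.501] x [ 0.501 -0.006  0.866] F [ 0.3  1.  -0.7] op 0.759 gf 30.0 q [-20.  53. 135. 162.  67. -93.]
pre [0.003, -0.007, 0.001, 0.004, 0.0, 0.001] down [-0.17, -0.008, 0.101, 0.004, 0.0, 0.001]
```

View pics/s2.png

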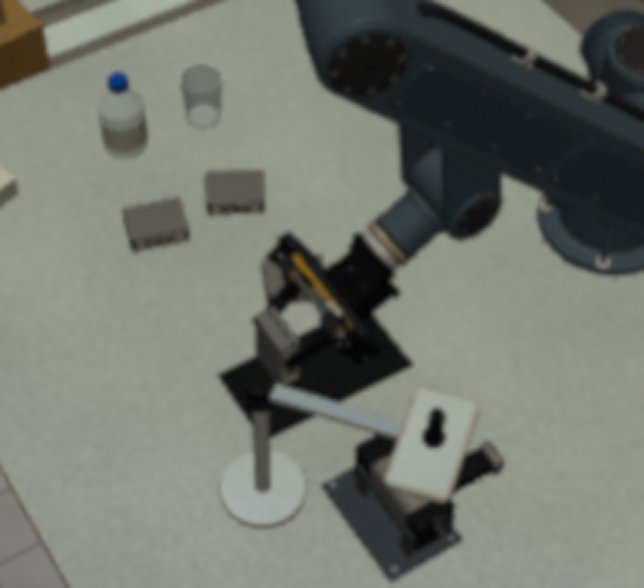

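The box hangs upright at about (275,345) in the crop with its label side facing the scanner. I lower it onto the far end of the mat.

>>> send_rows:
  moves:
    - [-0.03,-0.006,0.018,0.004,0,0]
    - [-0.07,-0.008,0.04,0.004,0,0]
    - [-0.11,-0.008,0.065,0.004,0,0]
    - [-0.14,-0.008,0.083,0.004,0,0]
    - [-0.16,-0.008,0.095,0.004,0,0]
    - [-0.17,-0.008,0.101,0.004,0,0]
    - [-0.173,-0.008,0.103,0.004,0,0]
    - [-0.173,-0.008,0.103,0.004,0,0]
    - [-0.173,-0.008,0.103,0.004,0,0]

```text
time_s: 8.9
position: [0.5891, -0.0039, 0.0581]
tcp_rot: [[0.497, -0.01, 0.868], [-0.006, -1.0, -0.008], [0.868, -0.002, -0.497]]
force: [0.5, 0.1, -0.5]
opening: 0.754
grasp_force: 30.0
```

```bash
cat > fk.py <<'E'
import numpy as np
from scipy.optimize import least_squares
from scipy.spatial.transform import Rotation as Rn
def fk(q,a):
    d1,l2,l3,L,off,a1=a; E=lambda ax,t:Rn.from_euler(ax,t,degrees=True).as_matrix()
    R=E('z',q[0]); p=np.array([0,0,d1])+R@[a1,off,0]
    R=R@E('y',q[1]); p=p+R@[0,0,l2]; R=R@E('y',q[2]); R=R@E('z',q[3]); p=p+R@[0,0,l3]
    R=R@E('y',q[4]); p=p+R@[0,0,L]; R=R@E('z',q[5]); return p,R
D=[([-82.477,30.224,82.088,0,67.689,-10.227],[.191,-.595,.223]),([10,18,97,-40,77,114],[.4636,.0007,.3285]),([-20,47,63,-2,100,87],[.6095,-.1166,.1665]),([-25,58,67,-4,85,84],[.5869,-.1665,.0066]),([-19,31,117,81,17,-1],[.5891,.0057,.1321]),([-20,53,135,162,67,-93],[.5866,-.007,.1054])]
E
python3 - <<'E'
from fk import *
from plan import *
show(); s=readout.read_state(); D.append((s['joint_positions'],s['position']))
f=lambda a:np.concatenate([fk(q,a)[0]-p for q,p in D])
r=least_squares(f,[.375,.4,.45,.25,.02,0]); print(r.x.round(3),np.abs(r.fun).max()); a=r.x
print(fk(s['joint_positions'],a)[1].round(2)); print(s['tcp_rot'].round(2))
np.save('a.npy',a)
E
```

```text
8.9 [ 0.5891 -0.0039  0.0581] z [ 0.868 -0.008 -0.497] x [ 0.497 -0.006  0.868] F [ 0.5  0.1 -0.5] op 0.754 gf 30.0 q [-20.  61. 134. 162.  74. -95.]
[0.235 0.437 0.325 0.248 0.112 0.07 ] 0.05891294816010741
[[ 0.01  0.5   0.87]
 [ 1.   -0.01 -0.01]
 [ 0.    0.87 -0.5 ]]
[[ 0.5  -0.01  0.87]
 [-0.01 -1.   -0.01]
 [ 0.87 -0.   -0.5 ]]
```

>>> send_rows:
  moves:
    - [-0.003,0,0.002,0,0,0]
    - [-0.007,0,0.004,0,0,0]
    - [-0.01,0,0.006,0,0,0]
    - [-0.01,0,0.006,0,0,0]

```text
time_s: 9.3
position: [0.5893, -0.004, 0.0568]
tcp_rot: [[0.494, -0.011, 0.87], [-0.007, -1.0, -0.008], [0.87, -0.002, -0.494]]
force: [-3.0, -1.0, 8.3]
opening: 0.75
grasp_force: 30.0
```

```bash
cat > fk.py <<'E'
import numpy as np
from scipy.optimize import least_squares
from scipy.spatial.transform import Rotation as Rn
def fk(q,a):
    d1,l2,l3,L,off,a1,e,tx=a; E=lambda ax,t:Rn.from_euler(ax,t,degrees=True).as_matrix()
    R=E('z',q[0]); p=np.array([0,0,d1])+R@[a1,off,0]
    R=R@E('y',q[1]); p=p+R@[0,0,l2]; R=R@E('y',q[2]); p=p+R@[e,0,0]; R=R@E('z',q[3]); p=p+R@[0,0,l3]
    R=R@E('y',q[4]); p=p+R@[tx,0,L]; R=R@E('z',q[5])@np.array([[0,-1,0],[1,0,0],[0,0,1.]]); return p,R
D=[([-82.477,30.224,82.088,0,67.689,-10.227],[.191,-.595,.223]),([10,18,97,-40,77,114],[.4636,.0007,.3285]),([-20,47,63,-2,100,87],[.6095,-.1166,.1665]),([-25,58,67,-4,85,84],[.5869,-.1665,.0066]),([-19,31,117,81,17,-1],[.5891,.0057,.1321]),([-20,53,135,162,67,-93],[.5866,-.007,.1054])]
E
python3 - <<'E'
from fk import *
from plan import *
show(); s=readout.read_state(); D.append((s['joint_positions'],s['position']))
f=lambda a:np.concatenate([fk(q,a)[0]-p for q,p in D])
r=least_squares(f,[.375,.4,.45,.25,.02,0,.0,0]); print(r.x.round(3),np.abs(r.fun).max(),r.fun.round(3)); a=r.x
print(fk(s['joint_positions'],a)[1].round(2))
np.save('a.npy',a)
E
```

```text
9.3 [ 0.5893 -0.004   0.0568] z [ 0.87  -0.008 -0.494] x [ 0.494 -0.007  0.87 ] F [-3.  -1.   8.3] op 0.75 gf 30.0 q [-20.  61. 134. 162.  75. -95.]
[ 0.27   0.587  0.386  0.301  0.111  0.006  0.116 -0.001] 0.0071622110083660595 [ 0.    -0.001 -0.    -0.001  0.002 -0.001 -0.002  0.003  0.002 -0.001
 -0.007 -0.002  0.001 -0.     0.001 -0.001  0.003 -0.002  0.001 -0.001
  0.003]
[[ 0.49 -0.01  0.87]
 [-0.01 -1.   -0.01]
 [ 0.87 -0.   -0.49]]
```

>>> send_rows:
  grip: 1.0
  moves:
    - [0,0,0,0,0,0]
    - [0,0,0,0,0,0]
    - [0,0,0,0,0,0]
    - [0,0,0,0,0,0]
    - [0,0,-0.06,0,0,0]
    - [0,0,-0.15,0,0,0]
    - [0,0,-0.25,0,0,0]
    - [0,0,-0.35,0,0,0]
    - [0,0,-0.45,0,0,0]

```text
time_s: 10.2
position: [0.5544, -0.0034, 0.1046]
tcp_rot: [[0.514, -0.011, 0.857], [-0.007, -1.0, -0.008], [0.858, -0.002, -0.514]]
force: [0.5, 0.2, -0.1]
opening: 1.004
grasp_force: 0.0
```

```bash
cat >> fk.py <<'E'
lo=np.array([-176.69,-43.24,12.49,-82,0,-163.58]);hi=np.array([176.69,126.21,139.97,262,151.66,163.58])
def ik(p,R,a):
    best=None
    for q0 in ([-20,55,90,0,90,90],[-20,55,120,150,60,-90],[0,40,100,10,60,-90],[0,50,120,175,40,90]):
        f=lambda q:np.r_[(fk(q,a)[0]-p)*10,((fk(q,a)[1]-R)).ravel()]
        r=least_squares(f,q0,bounds=(lo,hi)); e=np.abs(r.fun).max()
        if best is None or e<best[0]: best=(e,r.x.round(0))
    return best
E
python3 - <<'E'
from fk import *
import plan
from plan import *
show(); a=np.load('a.npy')
for th in (30,45):
    plan.TH=th
    for x in (.540,.50,.46):
        pp,Rp=place(x,-.005); print(th,x,ik(pp,Rp,a), 'pre',ik(pp+[0,0,.05],Rp,a)[0], 'flip',ik(pp,Rp@np.diag([-1,-1,1]),a))
    for b in ([.584,-.339,-16.6],[.4660,-.142,-24],[.4535,-.332,-29]):
        p,R=pick(*b); print(th,b,ik(p,R,a),'flip',ik(p,R@np.diag([-1,-1,1]),a))
E
```

```text
10.2 [ 0.5544 -0.0034  0.1046] z [ 0.857 -0.008 -0.514] x [ 0.514 -0.007  0.858] F [ 0.5  0.2 -0.1] op 1.004 gf 0.0 q [-22.  55. 140. 160.  73. -96.]
30 0.54 (np.float64(0.026157980412814252), array([ -23.,   66.,  140.,  161.,   84., -100.])) pre 0.04849142157993813 flip (np.float64(0.026157973073667184), array([-23.,  66., 140., 161.,  84.,  80.]))
30 0.5 (np.float64(0.19662242094087512), array([-22.,  58., 140., 163.,  67., -97.])) pre 0.16457934522704165 flip (np.float64(0.1966224270686301), array([-22.,  58., 140., 163.,  67.,  83.]))
30 0.46 (np.float64(0.2729942767418009), array([-22.,  50., 140., 163.,  51., -95.])) pre 0.24535036174660685 flip (np.float64(0.27299425486486284), array([-22.,  50., 140., 163.,  51.,  85.]))
30 [0.584, -0.339, -16.6] (np.float64(2.2702950630559826e-12), array([-35.,  62.,  54.,  -9.,  92.,  73.])) flip (np.float64(1.887379141862766e-15), array([ -35.,   62.,   54.,   -9.,   92., -107.]))
30 [0.466, -0.142, -24] (np.float64(3.885780586188048e-15), array([-29.,  51.,  87.,  -2.,  71.,  87.])) flip (np.float64(3.61710661422876e-13), array([-29.,  5
[... 710 characters left out ...]
)) pre 0.09291806990330476 flip (np.float64(0.11324114582270228), array([-23.,  48., 140., 162.,  44.,  86.]))
45 [0.584, -0.339, -16.6] (np.float64(2.1871393585115584e-13), array([-34.,  70.,  40., -13., 112.,  72.])) flip (np.float64(2.220446049250313e-15), array([ -34.,   70.,   40.,  -13.,  112., -108.]))
45 [0.466, -0.142, -24] (np.float64(2.654126918244515e-15), array([-28.,  58.,  77.,  -3.,  89.,  87.])) flip (np.float64(1.6653345369377348e-15), array([-28.,  58.,  77.,  -3.,  89., -93.]))
45 [0.4535, -0.332, -29] (np.float64(7.827072323607354e-14), array([-42.,  62.,  64., -10.,  98.,  79.])) flip (np.float64(4.876099524153688e-13), array([ -42.,   62.,   64.,  -10.,   98., -101.]))
```

Run:
```python
from fk import *
import plan
from plan import *
a=np.load('a.npy')
for th,x in ((40,.542),(45,.542),(50,.504),(55,.504),(60,.504),(60,.466),(65,.466)):
    plan.TH=th
    pp,Rp=place(x,-.005); print(th,x,ik(pp,Rp,a),'pre',ik(pp+[0,0,.05],Rp,a)[0])
im,d=viewer.capture('top'); P=pts('top',d)
m=(abs(P[...,1]+.005)<.06)&(P[...,0]>.53)&(P[...,0]<.64)&(P[...,2]>.085)&(P[...,2]<.098)
n,l,s,c=cv2.connectedComponentsWithStats(m.astype(np.uint8))
for k in range(1,n): 
    if s[k,4]>20: q=P[l==k]; r=cv2.minAreaRect((q[:,:2]*1000).astype(np.float32)); print(s[k,4],r,q[:,2].mean())
from boxes import boxes; boxes(P)
save('t2',im)
```

```text
40 0.542 (np.float64(1.2212453270876722e-15), array([-21.,  56., 136., 163.,  62., -95.])) pre 5.278000259067994e-13
45 0.542 (np.float64(1.2420620087993939e-14), array([-20.,  51., 134., 162.,  49., -92.])) pre 2.220446049250313e-15
50 0.504 (np.float64(3.885780586188048e-15), array([-21.,  49., 137., 162.,  46., -93.])) pre 9.992007221626409e-15
55 0.504 (np.float64(1.999511667349907e-13), array([-20.,  45., 134., 160.,  34., -89.])) pre 6.2335692163628664e-12
60 0.504 (np.float64(7.105427357601002e-15), array([-19.,  42., 130., 156.,  22., -83.])) pre 2.220446049250313e-15
60 0.466 (np.float64(2.886579864025407e-15), array([-21.,  43., 136., 159.,  30., -90.])) pre 1.3877787807814457e-15
65 0.466 (np.float64(3.3306690738754696e-15), array([-20.,  40., 133., 154.,  18., -82.])) pre 2.3592239273284576e-15
box [380. 199.] 424 z 0.0287 [ 583.6 -336.3] [68.5 88.4] long-axis -17.5
box [379. 235.] 439 z 0.0287 [ 452.7 -330.5] [67.7 88.9] long-axis -29.2
```

Run:
```python
import plan
from plan import *
plan.TH=45
s=readout.read_state(); u=s['position']+[0,0,.1]; print('up',rel(u,s['tcp_rot']))
R1=ori(-17,0); m=[.56,-.2,.25]; print('mid',rel(m,R1,u,s['tcp_rot']))
p,R=pick(.5838,-.3385,-17); pre=p-.09*R[:,2]; print(p,'pre',rel(pre,R,m,R1))
```

```text
up [0.344, -0.0, -0.205, 0.0, 0.0, 0.0]
mid [0.165, 0.787, -0.064, -0.095, -0.653, 0.165]
[ 0.5872092  -0.3395423   0.01106497] pre [0.522, 0.502, 0.701, 0.0, -0.5, 0.0]
```

>>> send_rows:
  moves:
    - [0.17,0,-0.1,0,0,0]
    - [0.344,0,-0.205,0,0,0]
    - [0.344,0,-0.205,0,0,0]
    - [0.36,0.05,-0.21,-0.01,-0.08,0.02]

```text
time_s: 10.65
position: [0.5541, -0.0081, 0.2058]
tcp_rot: [[0.588, -0.023, 0.808], [-0.031, -0.999, -0.006], [0.808, -0.022, -0.589]]
force: [0.8, 1.0, -1.3]
opening: 1.004
grasp_force: 0.0
```

Run:
```python
from plan import *
show(); s=readout.read_state()
R1=ori(-17,0); m=[.56,-.2,.25]; print('mid',rel(m,R1))
```

```text
10.65 [ 0.5541 -0.0081  0.2058] z [ 0.808 -0.006 -0.589] x [ 0.588 -0.031  0.808] F [ 0.8  1.  -1.3] op 1.004 gf 0.0 q [-22.  28. 134. 151.  38. -78.]
mid [0.181, 0.763, -0.08, -0.095, -0.593, 0.155]
```

>>> send_rows:
  moves:
    - [0.18,0.763,-0.08,-0.095,-0.593,0.155]
    - [0.18,0.763,-0.08,-0.095,-0.593,0.155]
    - [0.18,0.763,-0.08,-0.095,-0.593,0.155]
    - [0.18,0.763,-0.08,-0.095,-0.593,0.155]
    - [0.18,0.763,-0.08,-0.095,-0.593,0.155]
    - [0.18,0.763,-0.08,-0.095,-0.593,0.155]
    - [0.18,0.763,-0.08,-0.095,-0.593,0.155]
    - [0.18,0.763,-0.08,-0.095,-0.593,0.155]
    - [0.18,0.763,-0.08,-0.095,-0.593,0.155]
    - [0.18,0.763,-0.08,-0.095,-0.593,0.155]
    - [0.18,0.763,-0.08,-0.095,-0.593,0.155]
    - [0.18,0.763,-0.08,-0.095,-0.593,0.155]

```text
time_s: 11.85
position: [0.5614, -0.2067, 0.2516]
tcp_rot: [[0.959, -0.254, 0.129], [-0.258, -0.966, 0.015], [0.121, -0.048, -0.991]]
force: [1.1, 0.2, -0.3]
opening: 1.003
grasp_force: 0.0
```

```bash
cat >> boxes.py <<'E'
def standing(P):
    m=(P[...,0]>.42)&(P[...,0]<.63)&(abs(P[...,1])<.06)&(P[...,2]>.084)&(P[...,2]<.1)
    n,l,s,c=cv2.connectedComponentsWithStats(m.astype(np.uint8))
    for k in range(1,n):
        if s[k,4]<30: continue
        q=P[l==k]; r=cv2.minAreaRect((q[:,:2]*1000).astype(np.float32)); a=r[2]+(90 if r[1][0]<r[1][1] else 0)
        print('standing',s[k,4],np.round(r[0],1),np.round(r[1],1),'yaw(long)',round(a%180,1),'z',q[:,2].mean().round(4))
def top():
    im,d=viewer.capture('top'); P=pts('top',d); boxes(P); standing(P); return im
E
python3 - <<'E'
from boxes import *
import plan
from plan import *
plan.TH=45
show(); top()
p,R=pick(.5838,-.3385,-17); pre=p-.09*R[:,2]; print(p,'pre',rel(pre,R))
E
```

```text
11.85 [ 0.5614 -0.2067  0.2516] z [ 0.129  0.015 -0.991] x [ 0.959 -0.258  0.121] F [ 1.1  0.2 -0.3] op 1.003 gf 0.0 q [-33.  24.  89.   5.  61.  69.]
box [381. 236.] 329 z 0.0287 [ 448.7 -337.3] [51.  89.3] long-axis -30.9
standing 143 [581.2  -1.3] [64.9 29.4] yaw(long) 88.5 z 0.0905
[ 0.5872092  -0.3395423   0.01106497] pre [0.386, 0.538, 0.739, -0.021, -0.578, 0.035]
```

>>> send_rows:
  moves:
    - [0.386,0.538,0.5,-0.02,-0.578,0.035]
    - [0.386,0.538,0.6,-0.02,-0.578,0.035]
    - [0.386,0.538,0.7,-0.02,-0.578,0.035]
    - [0.386,0.538,0.739,-0.02,-0.578,0.035]
    - [0.386,0.538,0.739,-0.02,-0.578,0.035]
    - [0.386,0.538,0.739,-0.02,-0.578,0.035]
    - [0.386,0.538,0.739,-0.02,-0.578,0.035]
    - [0.386,0.538,0.739,-0.02,-0.578,0.035]

```text
time_s: 12.7
position: [0.6441, -0.349, 0.0637]
tcp_rot: [[0.674, -0.283, -0.682], [-0.187, -0.959, 0.213], [-0.715, -0.015, -0.699]]
force: [-0.6, 0.1, 0.2]
opening: 1.002
grasp_force: 0.0
```

Run:
```python
import plan
from plan import *
plan.TH=45
show()
p,R=pick(.5838,-.3385,-17); print(rel(p,R))
```

```text
12.7 [ 0.6441 -0.349   0.0637] z [-0.682  0.213 -0.699] x [ 0.674 -0.187 -0.715] F [-0.6  0.1  0.2] op 1.002 gf 0.0 q [-33.  74.  23. -14. 127.  70.]
[-0.01, 0.031, 0.311, -0.003, 0.007, 0.011]
```

>>> send_rows:
  moves:
    - [-0.01,0.031,0.05,-0.003,0.007,0.01]
    - [-0.01,0.031,0.1,-0.003,0.007,0.01]
    - [-0.01,0.031,0.16,-0.003,0.007,0.01]
    - [-0.01,0.031,0.22,-0.003,0.007,0.01]
    - [-0.01,0.031,0.27,-0.003,0.007,0.01]
    - [-0.01,0.031,0.3,-0.003,0.007,0.01]
    - [-0.01,0.031,0.311,-0.003,0.007,0.01]
    - [-0.01,0.031,0.311,-0.003,0.007,0.01]

```text
time_s: 13.5
position: [0.5896, -0.3421, 0.0196]
tcp_rot: [[0.683, -0.292, -0.669], [-0.213, -0.956, 0.2], [-0.698, 0.005, -0.716]]
force: [-0.3, -0.2, 0.1]
opening: 1.0
grasp_force: 0.0
```

>>> send_rows:
  grip: 0.5
  moves:
    - [0,0,0,0,0,0]
    - [0,0,0,0,0,0]
    - [0,0,0,0,0,0]
    - [0,0,0,0,0,0]
    - [0,0,0,0,0,0]
    - [0,0,0,0,0,0]
    - [0,0,0,0,0,0]

```text
time_s: 14.2
position: [0.5898, -0.3423, 0.0183]
tcp_rot: [[0.683, -0.293, -0.669], [-0.213, -0.956, 0.2], [-0.699, 0.006, -0.715]]
force: [1.0, -0.4, 1.6]
opening: 0.755
grasp_force: 29.9
```

Run:
```python
import plan
from plan import *
plan.TH=45
show(); s=readout.read_state(); p0,R0=s['position'],s['tcp_rot']
p,R=pick(.5838,-.3385,-17); print((p0-p).round(4))
up=[p0[0]-.03,p0[1]+.05,.2]
print('up',rel(up,R0)); 
pp,Rp=place(.542,-.005); pre=pp+[0,0,.06]; print(pp)
print('pre',rel(pre,Rp,up,R0))
```

```text
14.2 [ 0.5898 -0.3423  0.0183] z [-0.669  0.2   -0.715] x [ 0.683 -0.213 -0.699] F [ 1.  -0.4  1.6] op 0.755 gf 29.9 q [-34.  70.  39. -13. 113.  73.]
[ 0.0026 -0.0028  0.0073]
up [-0.632, -0.152, -0.399, 0.0, 0.0, 0.0]
[ 0.54593465 -0.00505494  0.05206497]
pre [-0.037, -1.085, 0.519, 0.006, 0.986, -0.2]
```

>>> send_rows:
  grip: 1.0
  moves:
    - [0,0,0,0,0,0]
    - [0,0,0,0,0,0]
    - [0,0,0,0,0,0]
    - [0,0,0,0,0,0]

```text
time_s: 14.6
position: [0.5894, -0.3421, 0.0182]
tcp_rot: [[0.682, -0.293, -0.67], [-0.213, -0.956, 0.201], [-0.7, 0.006, -0.715]]
force: [-0.7, 0.1, 0.3]
opening: 0.975
grasp_force: 0.0
```

Run:
```python
import plan
from plan import *
plan.TH=45
show(); p,R=pick(.5838,-.3385,-17); print(rel(p,R))
```

```text
14.6 [ 0.5894 -0.3421  0.0182] z [-0.67   0.201 -0.715] x [ 0.682 -0.213 -0.7  ] F [-0.7  0.1  0.3] op 0.975 gf 0.0 q [-34.  70.  39. -13. 113.  73.]
[0.012, -0.007, 0.028, 0.003, -0.007, -0.003]
```

>>> send_rows:
  moves:
    - [0.006,-0.004,0.014,0,-0.007,0]
    - [0.012,-0.007,0.028,0,-0.007,0]
    - [0.012,-0.007,0.028,0,-0.007,0]
    - [0.012,-0.007,0.028,0,-0.007,0]

```text
time_s: 15.0
position: [0.5872, -0.3395, 0.0108]
tcp_rot: [[0.674, -0.293, -0.678], [-0.211, -0.956, 0.203], [-0.708, 0.006, -0.707]]
force: [0.1, 0.8, 0.6]
opening: 0.996
grasp_force: 0.0
```

>>> send_rows:
  grip: 0.5
  moves:
    - [0,0,0,0,0,0]
    - [0,0,0,0,0,0]
    - [0,0,0,0,0,0]
    - [0,0,0,0,0,0]
    - [0,0,0,0,0,0]
    - [0,0,0,0,0,0]
    - [0,0,0,0,0,0]

```text
time_s: 15.7
position: [0.5874, -0.34, 0.0114]
tcp_rot: [[0.675, -0.293, -0.677], [-0.211, -0.956, 0.203], [-0.707, 0.006, -0.707]]
force: [0.0, -0.7, 0.6]
opening: 0.759
grasp_force: 29.9
```

Run:
```python
import plan
from plan import *
plan.TH=45
show(); s=readout.read_state(); p0,R0=s['position'],s['tcp_rot']
p,R=pick(.5838,-.3385,-17); print((p0-p).round(4))
up=[.56,-.25,.2]
print('up',rel(up,R0)); 
pp,Rp=place(.542,-.005); pre=pp+[0,0,.06]; print(pp)
print('pre',rel(pre,Rp,up,R0))
```

```text
15.7 [ 0.5874 -0.34    0.0114] z [-0.677  0.203 -0.707] x [ 0.675 -0.211 -0.707] F [ 0.  -0.7  0.6] op 0.759 gf 29.9 q [-34.  71.  39. -13. 113.  73.]
[ 0.0002 -0.0005  0.0003]
up [-0.684, -0.307, -0.386, 0.0, 0.0, 0.0]
[ 0.54593465 -0.00505494  0.05206497]
pre [0.003, -0.923, 0.485, 0.005, 0.993, -0.2]
```

>>> send_rows:
  moves:
    - [-0.07,-0.03,-0.04,0,0,0]
    - [-0.18,-0.08,-0.1,0,0,0]
    - [-0.3,-0.13,-0.17,0,0,0]
    - [-0.42,-0.19,-0.24,0,0,0]
    - [-0.54,-0.24,-0.3,0,0,0]
    - [-0.65,-0.29,-0.37,0,0,0]
    - [-0.684,-0.307,-0.386,0,0,0]
    - [-0.684,-0.307,-0.386,0,0,0]

```text
time_s: 16.5
position: [0.5606, -0.2495, 0.2011]
tcp_rot: [[0.678, -0.292, -0.675], [-0.211, -0.957, 0.201], [-0.704, 0.007, -0.71]]
force: [0.4, 0.2, -1.6]
opening: 0.75
grasp_force: 29.9
```

Run:
```python
import plan
from plan import *
plan.TH=45
show(); pp,Rp=place(.542,-.005); print('hi',rel(pp+[0,-.09,.14],Rp))
```

```text
16.5 [ 0.5606 -0.2495  0.2011] z [-0.675  0.201 -0.71 ] x [ 0.678 -0.211 -0.704] F [ 0.4  0.2 -1.6] op 0.75 gf 29.9 q [-30.  53.  52. -11. 119.  76.]
hi [-0.145, -0.574, 0.189, 0.005, 0.991, -0.199]
```

>>> send_rows:
  moves:
    - [-0.01,-0.05,0.02,0,0.08,-0.016]
    - [-0.02,-0.1,0.03,0,0.16,-0.03]
    - [-0.04,-0.15,0.05,0,0.24,-0.05]
    - [-0.05,-0.2,0.06,0,0.33,-0.065]
    - [-0.06,-0.25,0.08,0,0.41,-0.08]
    - [-0.07,-0.3,0.1,0,0.49,-0.1]
    - [-0.09,-0.35,0.12,0,0.58,-0.115]
    - [-0.1,-0.4,0.13,0,0.66,-0.13]
    - [-0.11,-0.45,0.15,0,0.74,-0.15]
    - [-0.12,-0.5,0.17,0,0.83,-0.166]
    - [-0.13,-0.55,0.18,0,0.91,-0.18]
    - [-0.145,-0.574,0.189,0.005,0.991,-0.2]

```text
time_s: 17.7
position: [0.5528, -0.0962, 0.1896]
tcp_rot: [[0.838, -0.016, 0.546], [-0.049, -0.998, 0.046], [0.544, -0.065, -0.836]]
force: [0.2, 1.0, -1.9]
opening: 0.756
grasp_force: 29.9
```

Run:
```python
import plan
from plan import *
plan.TH=45
show(); pp,Rp=place(.542,-.005); print('hi',rel(pp+[-.005,0,.12],Rp))
```

```text
17.7 [ 0.5528 -0.0962  0.1896] z [ 0.546  0.046 -0.836] x [ 0.838 -0.049  0.544] F [ 0.2  1.  -1.9] op 0.756 gf 29.9 q [-32.  22. 118.  59.  23.   8.]
hi [-0.096, -0.358, 0.05, -0.032, 0.133, -0.027]
```

>>> send_rows:
  moves:
    - [-0.02,-0.02,0.01,-0.032,0.133,-0.027]
    - [-0.05,-0.06,0.03,-0.032,0.133,-0.027]
    - [-0.09,-0.15,0.05,-0.032,0.133,-0.027]
    - [-0.096,-0.25,0.05,-0.032,0.133,-0.027]
    - [-0.096,-0.358,0.05,-0.032,0.133,-0.027]
    - [-0.096,-0.358,0.05,-0.032,0.133,-0.027]
    - [-0.096,-0.358,0.05,-0.032,0.133,-0.027]
    - [-0.096,-0.358,0.05,-0.032,0.133,-0.027]
    - [-0.096,-0.358,0.05,-0.032,0.133,-0.027]
    - [-0.096,-0.358,0.05,-0.032,0.133,-0.027]

```text
time_s: 18.7
position: [0.5424, -0.0059, 0.1727]
tcp_rot: [[0.707, -0.015, 0.707], [-0.01, -1.0, -0.011], [0.707, 0.001, -0.707]]
force: [0.7, -0.5, 0.7]
opening: 0.753
grasp_force: 29.9
```

Run:
```python
import plan
from plan import *
plan.TH=45
show(); pp,Rp=place(.542,-.005); print(pp,'lo',rel(pp+[0,0,.03],Rp),rel(pp,Rp))
```

```text
18.7 [ 0.5424 -0.0059  0.1727] z [ 0.707 -0.011 -0.707] x [ 0.707 -0.01   0.707] F [ 0.7 -0.5  0.7] op 0.753 gf 29.9 q [-20.  28. 131. 147.  26. -74.]
[ 0.54593465 -0.00505494  0.05206497] lo [-0.247, -0.004, 0.266, 0.001, -0.0, 0.0] [-0.331, -0.004, 0.351, 0.001, -0.0, 0.0]
```

>>> send_rows:
  moves:
    - [-0.06,-0.004,0.065,0,0,0]
    - [-0.13,-0.004,0.14,0,0,0]
    - [-0.2,-0.004,0.215,0,0,0]
    - [-0.25,-0.004,0.268,0,0,0]
    - [-0.29,-0.004,0.31,0,0,0]
    - [-0.315,-0.004,0.335,0,0,0]
    - [-0.329,-0.004,0.349,0,0,0]
    - [-0.329,-0.004,0.349,0,0,0]
    - [-0.329,-0.004,0.349,0,0,0]
    - [-0.329,-0.004,0.349,0,0,0]

```text
time_s: 19.7
position: [0.5468, -0.0049, 0.055]
tcp_rot: [[0.704, -0.014, 0.71], [-0.008, -1.0, -0.012], [0.71, 0.002, -0.704]]
force: [-0.5, 0.3, -1.4]
opening: 0.755
grasp_force: 29.9
```

>>> send_rows:
  moves:
    - [-0.002,0,0.002,0,0,0]
    - [-0.004,0,0.004,0,0,0]
    - [-0.004,0,0.004,0,0,0]

```text
time_s: 20.0
position: [0.5467, -0.0048, 0.053]
tcp_rot: [[0.704, -0.014, 0.71], [-0.009, -1.0, -0.011], [0.71, 0.002, -0.704]]
force: [-0.1, 0.0, -0.7]
opening: 0.758
grasp_force: 29.9
```

>>> send_rows:
  moves:
    - [-0.003,0,0.003,0,0,0]
    - [-0.006,0,0.006,0,0,0]
    - [-0.006,0,0.006,0,0,0]

```text
time_s: 20.3
position: [0.5467, -0.0048, 0.0513]
tcp_rot: [[0.703, -0.015, 0.711], [-0.009, -1.0, -0.012], [0.711, 0.002, -0.703]]
force: [-1.5, 0.0, 3.4]
opening: 0.756
grasp_force: 29.9
```

Contact is light at 3 N. I release and retreat up and back.

>>> send_rows:
  grip: 1.0
  moves:
    - [0,0,0,0,0,0]
    - [0,0,0,0,0,0]
    - [0,0,0,0,0,0]
    - [0,0,0,0,0,0]
    - [0.01,0,-0.04,0,0,0]
    - [0.03,0,-0.1,0,0,0]
    - [0.1,0,-0.2,0,0,0]
    - [0.2,0,-0.3,0,0,0]
    - [0.3,0,-0.4,0,0,0]
    - [0.4,0,-0.48,0,0,0]
    - [0.4,0,-0.48,0,0,0]
    - [0.4,0,-0.48,0,0,0]

```text
time_s: 21.5
position: [0.5315, -0.0042, 0.2074]
tcp_rot: [[0.703, -0.014, 0.711], [-0.008, -1.0, -0.012], [0.711, 0.003, -0.703]]
force: [-1.4, -0.4, -1.1]
opening: 0.999
grasp_force: 0.0
```

Run:
```python
from boxes import *
show(); R1=ori(-27,0); print('mid',rel([.5,-.28,.27],R1))
```

```text
21.5 [ 0.5315 -0.0042  0.2074] z [ 0.711 -0.012 -0.703] x [ 0.703 -0.008  0.711] F [-1.4 -0.4 -1.1] op 0.999 gf 0.0 q [-21.  21. 131. 138.  21. -64.]
mid [0.098, 1.105, -0.252, -0.113, -0.495, 0.276]
```

>>> send_rows:
  moves:
    - [0.1,0.1,-0.25,-0.02,-0.1,0.05]
    - [0.1,0.3,-0.25,-0.05,-0.2,0.1]
    - [0.1,0.5,-0.25,-0.113,-0.495,0.276]
    - [0.1,0.7,-0.25,-0.113,-0.495,0.276]
    - [0.1,0.9,-0.25,-0.113,-0.495,0.276]
    - [0.1,1.0,-0.25,-0.113,-0.495,0.276]
    - [0.1,1.0,-0.25,-0.113,-0.495,0.276]
    - [0.1,1.0,-0.25,-0.113,-0.495,0.276]
    - [0.1,1.0,-0.25,-0.113,-0.495,0.276]
    - [0.1,1.0,-0.25,-0.113,-0.495,0.276]
    - [0.1,1.0,-0.25,-0.113,-0.495,0.276]
    - [0.1,1.0,-0.25,-0.113,-0.495,0.276]

```text
time_s: 22.7
position: [0.5015, -0.2441, 0.2651]
tcp_rot: [[0.906, -0.419, 0.058], [-0.42, -0.908, 0.008], [0.049, -0.031, -0.998]]
force: [1.4, 0.7, 0.4]
opening: 1.0
grasp_force: 0.0
```

Run:
```python
from boxes import *
import plan
from plan import *
show(); im=top(); save('t3',im); im,P=look('w3'); boxes(P)
plan.TH=55
p,R=pick(.4535,-.332,-29); print(p,'pre',rel(p-.09*R[:,2]+[0,0,.02],R))
```

```text
22.7 [ 0.5015 -0.2441  0.2651] z [ 0.058  0.008 -0.998] x [ 0.906 -0.42   0.049] F [1.4 0.7 0.4] op 1.0 gf 0.0 q [-39.  21.  91.   3.  66.  75.]
box [327. 232.] 408 z 0.029 [ 465.6 -140.2] [66.6 87.6] long-axis -24.0
standing 138 [581.2  -1.4] [64.6 29.3] yaw(long) 89.0 z 0.0911
standing 146 [544.8  -1.3] [64.2 30.1] yaw(long) 89.2 z 0.0902
box [357. 196.] 3908 z 0.0297 [ 453.5 -333.9] [67.3 87.9] long-axis -28.8
box [217. 248.] 3355 z 0.0295 [ 466.3 -144.5] [68.9 87.3] long-axis -24.3
[ 0.45475605 -0.33269624  0.01360205] pre [0.204, 0.43, 0.723, 0.004, -0.648, 0.052]
```

>>> send_rows:
  moves:
    - [0.204,0.43,0.3,0,-0.65,0.05]
    - [0.204,0.43,0.4,0,-0.65,0.05]
    - [0.204,0.43,0.5,0,-0.65,0.05]
    - [0.204,0.43,0.6,0,-0.65,0.05]
    - [0.204,0.43,0.723,0,-0.65,0.05]
    - [0.204,0.43,0.723,0,-0.65,0.05]
    - [0.204,0.43,0.723,0,-0.65,0.05]
    - [0.204,0.43,0.723,0,-0.65,0.05]
    - [0.204,0.43,0.723,0,-0.65,0.05]
    - [0.204,0.43,0.723,0,-0.65,0.05]

```text
time_s: 23.8
position: [0.5169, -0.3616, 0.0873]
tcp_rot: [[0.503, -0.476, -0.721], [-0.273, -0.879, 0.39], [-0.82, 0.0, -0.572]]
force: [-0.4, -0.4, -0.1]
opening: 0.997
grasp_force: 0.0
```

Run:
```python
import plan
from plan import *
plan.TH=55
show(); p,R=pick(.4535,-.333,-29); pre=p-.09*R[:,2];print(rel(p-.08*R[:,2],R),rel(p,R))
```

```text
23.8 [ 0.5169 -0.3616  0.0873] z [-0.721  0.39  -0.572] x [ 0.503 -0.273 -0.82 ] F [-0.4 -0.4 -0.1] op 0.997 gf 0.0 q [-40.  67.  42. -12. 124.  76.]
[0.086, 0.023, 0.072, 0.005, 0.001, 0.003] [0.086, 0.02, 0.392, 0.005, 0.001, 0.003]
```

>>> send_rows:
  moves:
    - [0.05,0.02,0.04,0.005,0,0]
    - [0.086,0.022,0.072,0.005,0,0]
    - [0.086,0.022,0.13,0.005,0,0]
    - [0.086,0.022,0.2,0.005,0,0]
    - [0.086,0.022,0.27,0.005,0,0]
    - [0.086,0.02,0.33,0.005,0,0]
    - [0.086,0.02,0.37,0.005,0,0]
    - [0.086,0.02,0.392,0.005,0,0]
    - [0.086,0.02,0.392,0.005,0,0]
    - [0.086,0.02,0.392,0.005,0,0]
    - [0.086,0.02,0.392,0.005,0,0]

```text
time_s: 24.9
position: [0.4554, -0.3345, 0.013]
tcp_rot: [[0.503, -0.482, -0.718], [-0.274, -0.876, 0.396], [-0.82, -0.002, -0.573]]
force: [0.4, 0.4, -0.3]
opening: 1.0
grasp_force: 0.0
```

Run:
```python
import plan
from plan import *
plan.TH=55
show(); p,R=pick(.4535,-.333,-29); print(p,rel(p,R))
```

```text
24.9 [ 0.4554 -0.3345  0.013 ] z [-0.718  0.396 -0.573] x [ 0.503 -0.274 -0.82 ] F [ 0.4  0.4 -0.3] op 1.0 gf 0.0 q [-42.  67.  56. -11. 110.  78.]
[ 0.45475605 -0.33369624  0.01360205] [-0.004, -0.002, 0.002, 0.001, 0.001, 0.002]
```

Position is good, so I close, then lift.

>>> send_rows:
  grip: 0.5
  moves:
    - [0,0,0,0,0,0]
    - [0,0,0,0,0,0]
    - [0,0,0,0,0,0]
    - [0,0,0,0,0,0]
    - [0,0,0,0,0,0]
    - [0,0,0,0,0,0]
    - [0,0,0,0,0,0]

```text
time_s: 25.6
position: [0.4548, -0.3342, 0.0127]
tcp_rot: [[0.502, -0.482, -0.718], [-0.274, -0.876, 0.397], [-0.821, -0.002, -0.572]]
force: [0.2, -2.1, 0.2]
opening: 0.758
grasp_force: 30.0
```

Run:
```python
import plan
from plan import *
plan.TH=55
show(); s=readout.read_state(); up=[.48,-.25,.2]; R0=s['tcp_rot']; print(rel(up,R0))
pp,Rp=place(.504,-.005);print('hi',rel(pp+[0,-.09,.14],Rp,up,R0))
```

```text
25.6 [ 0.4548 -0.3342  0.0127] z [-0.718  0.397 -0.572] x [ 0.502 -0.274 -0.821] F [ 0.2 -2.1  0.2] op 0.758 gf 30.0 q [-42.  67.  56. -11. 110.  78.]
[-0.656, -0.346, -0.367, 0.0, 0.0, 0.0]
hi [-0.086, -0.592, 0.196, -0.062, 0.979, -0.34]
```

>>> send_rows:
  moves:
    - [-0.07,0,-0.05,0,0,0]
    - [-0.2,-0.06,-0.12,0,0,0]
    - [-0.33,-0.14,-0.19,0,0,0]
    - [-0.46,-0.22,-0.26,0,0,0]
    - [-0.58,-0.3,-0.33,0,0,0]
    - [-0.656,-0.346,-0.367,0,0,0]
    - [-0.656,-0.346,-0.367,0,0,0]

```text
time_s: 26.3
position: [0.4816, -0.249, 0.2037]
tcp_rot: [[0.507, -0.48, -0.716], [-0.275, -0.877, 0.393], [-0.817, -0.002, -0.577]]
force: [0.6, -0.8, -1.7]
opening: 0.754
grasp_force: 30.0
```

>>> send_rows:
  moves:
    - [-0.01,-0.05,0.02,-0.005,0.08,-0.03]
    - [-0.015,-0.1,0.03,-0.01,0.16,-0.06]
    - [-0.02,-0.15,0.05,-0.015,0.24,-0.085]
    - [-0.03,-0.2,0.07,-0.02,0.32,-0.11]
    - [-0.04,-0.25,0.08,-0.025,0.4,-0.14]
    - [-0.045,-0.3,0.1,-0.03,0.48,-0.17]
    - [-0.05,-0.35,0.12,-0.035,0.57,-0.2]
    - [-0.06,-0.4,0.13,-0.04,0.65,-0.23]
    - [-0.065,-0.45,0.15,-0.046,0.73,-0.255]
    - [-0.07,-0.5,0.16,-0.05,0.81,-0.28]
    - [-0.08,-0.55,0.18,-0.056,0.9,-0.31]
    - [-0.086,-0.592,0.196,-0.062,0.979,-0.34]

```text
time_s: 27.5
position: [0.5072, -0.0967, 0.1898]
tcp_rot: [[0.88, -0.03, 0.474], [-0.054, -0.998, 0.036], [0.472, -0.057, -0.88]]
force: [0.7, 0.2, -1.8]
opening: 0.752
grasp_force: 30.0
```

Run:
```python
import plan
from plan import *
plan.TH=55
show(); pp,Rp=place(.504,-.005);print('a',rel(pp+[-.005,-.09,.14],Rp),'hi',rel(pp+[-.005,0,.12],Rp))
```

```text
27.5 [ 0.5072 -0.0967  0.1898] z [ 0.474  0.036 -0.88 ] x [ 0.88  -0.054  0.472] F [ 0.7  0.2 -1.8] op 0.752 gf 30.0 q [-34.  19. 120.  45.  24.  20.]
a [-0.024, -0.006, -0.013, -0.026, 0.075, -0.028] hi [-0.081, -0.361, 0.071, -0.026, 0.075, -0.028]
```

>>> send_rows:
  moves:
    - [-0.024,-0.006,-0.013,-0.026,0.075,-0.028]
    - [-0.024,-0.006,-0.013,-0.026,0.075,-0.028]
    - [-0.024,-0.006,-0.013,-0.026,0.075,-0.028]
    - [-0.035,-0.1,0,-0.026,0.075,-0.028]
    - [-0.05,-0.2,0.03,-0.026,0.075,-0.028]
    - [-0.07,-0.3,0.05,-0.026,0.075,-0.028]
    - [-0.081,-0.361,0.071,-0.026,0.075,-0.028]
    - [-0.081,-0.361,0.071,-0.026,0.075,-0.028]
    - [-0.081,-0.361,0.071,-0.026,0.075,-0.028]
    - [-0.081,-0.361,0.071,-0.026,0.075,-0.028]
    - [-0.081,-0.361,0.071,-0.026,0.075,-0.028]

```text
time_s: 28.6
position: [0.5037, -0.0073, 0.1716]
tcp_rot: [[0.817, -0.016, 0.576], [-0.012, -1.0, -0.011], [0.576, 0.002, -0.817]]
force: [0.3, -1.5, -2.1]
opening: 0.757
grasp_force: 30.0
```

Run:
```python
import plan
from plan import *
plan.TH=55
show(); pp,Rp=place(.504,-.005);print(pp,'lo',rel(pp,Rp))
```

```text
28.6 [ 0.5037 -0.0073  0.1716] z [ 0.576 -0.011 -0.817] x [ 0.817 -0.012  0.576] F [ 0.3 -1.5 -2.1] op 0.757 gf 30.0 q [-20.  22. 129. 113.  12. -40.]
[ 0.50539782 -0.00501952  0.04993611] lo [-0.275, -0.01, 0.401, 0.002, -0.002, -0.0]
```

>>> send_rows:
  moves:
    - [-0.04,-0.01,0.06,0,0,0]
    - [-0.09,-0.01,0.13,0,0,0]
    - [-0.14,-0.01,0.205,0,0,0]
    - [-0.19,-0.01,0.277,0,0,0]
    - [-0.23,-0.01,0.335,0,0,0]
    - [-0.255,-0.01,0.37,0,0,0]
    - [-0.268,-0.01,0.391,0,0,0]
    - [-0.275,-0.01,0.401,0,0,0]
    - [-0.275,-0.01,0.401,0,0,0]
    - [-0.275,-0.01,0.401,0,0,0]
    - [-0.275,-0.01,0.401,0,0,0]

```text
time_s: 29.7
position: [0.5054, -0.004, 0.0505]
tcp_rot: [[0.817, -0.014, 0.577], [-0.011, -1.0, -0.01], [0.577, 0.002, -0.817]]
force: [0.3, -0.7, -1.4]
opening: 0.757
grasp_force: 30.0
```

>>> send_rows:
  moves:
    - [-0.002,0,0.003,0,0,0]
    - [-0.002,0,0.003,0,0,0]

```text
time_s: 29.9
position: [0.5055, -0.0039, 0.0501]
tcp_rot: [[0.816, -0.015, 0.578], [-0.011, -1.0, -0.01], [0.578, 0.002, -0.816]]
force: [-2.5, -1.5, 6.1]
opening: 0.757
grasp_force: 30.0
```

>>> send_rows:
  grip: 1.0
  moves:
    - [0,0,0,0,0,0]
    - [0,0,0,0,0,0]
    - [0,0,0,0,0,0]
    - [0,0,0,0,0,0]
    - [0,0,-0.04,0,0,0]
    - [0.01,0,-0.1,0,0,0]
    - [0.04,0,-0.2,0,0,0]
    - [0.1,0,-0.3,0,0,0]
    - [0.2,0,-0.4,0,0,0]
    - [0.3,0,-0.5,0,0,0]
    - [0.3,0,-0.55,0,0,0]
    - [0.3,0,-0.55,0,0,0]

```text
time_s: 31.1
position: [0.487, 0.0059, 0.1857]
tcp_rot: [[0.82, 0.002, 0.573], [-0.012, -1.0, 0.021], [0.572, -0.024, -0.82]]
force: [-0.5, 0.4, 0.1]
opening: 1.001
grasp_force: 0.0
```

Run:
```python
from boxes import *
show(); R1=ori(-24,-20); print('mid',rel([.53,-.17,.2],R1))
```

```text
31.1 [0.487  0.0059 0.1857] z [ 0.573  0.021 -0.82 ] x [ 0.82  -0.012  0.572] F [-0.5  0.4  0.1] op 1.001 gf 0.0 q [-21.  19. 130.  98.  13. -25.]
mid [0.182, 0.702, 0.037, -0.052, -0.598, 0.274]
```

>>> send_rows:
  moves:
    - [0.15,0.1,-0.1,0,-0.08,0.03]
    - [0.2,0.25,-0.1,-0.02,-0.2,0.1]
    - [0.2,0.4,-0.1,-0.05,-0.6,0.274]
    - [0.18,0.6,0,-0.05,-0.6,0.274]
    - [0.18,0.7,0,-0.05,-0.6,0.274]
    - [0.18,0.7,0,-0.05,-0.6,0.274]
    - [0.18,0.7,0,-0.05,-0.6,0.274]
    - [0.18,0.7,0,-0.05,-0.6,0.274]
    - [0.18,0.7,0,-0.05,-0.6,0.274]
    - [0.18,0.7,0,-0.05,-0.6,0.274]
    - [0.18,0.7,0,-0.05,-0.6,0.274]
    - [0.18,0.7,0,-0.05,-0.6,0.274]

```text
time_s: 32.3
position: [0.5265, -0.1701, 0.2041]
tcp_rot: [[0.857, -0.406, -0.317], [-0.38, -0.914, 0.143], [-0.348, -0.002, -0.938]]
force: [-0.3, -0.2, -0.4]
opening: 1.003
grasp_force: 0.0
```

Run:
```python
from boxes import *
import plan
from plan import *
show(); im=top(); save('t4',im); im,P=look('w4'); boxes(P)
plan.TH=62
p,R=pick(.4662,-.143,-24.1); print(p,'pre',rel(p-.09*R[:,2]+[0,0,.03],R))
```

```text
32.3 [ 0.5265 -0.1701  0.2041] z [-0.317  0.143 -0.938] x [ 0.857 -0.38  -0.348] F [-0.3 -0.2 -0.4] op 1.003 gf 0.0 q [-29.  35.  79.  -2.  86.  86.]
standing 154 [581.2  -1.3] [64.6 29.4] yaw(long) 89.4 z 0.0898
standing 130 [544.3  -1.7] [65.5 28.7] yaw(long) 84.3 z 0.0906
box [278. 179.] 4565 z 0.0295 [ 466.1 -144.4] [68.  88.2] long-axis -24.2
[ 0.46640447 -0.14309146  0.01558004] pre [0.223, 0.001, 0.419, -0.0, -0.463, 0.003]
```

>>> send_rows:
  moves:
    - [0.22,0,0.1,0,-0.463,0]
    - [0.22,0,0.2,0,-0.463,0]
    - [0.22,0,0.3,0,-0.463,0]
    - [0.22,0,0.42,0,-0.463,0]
    - [0.22,0,0.42,0,-0.463,0]
    - [0.22,0,0.42,0,-0.463,0]
    - [0.22,0,0.42,0,-0.463,0]
    - [0.22,0,0.42,0,-0.463,0]
    - [0.22,0,0.42,0,-0.463,0]
    - [0.22,0,0.42,0,-0.463,0]

```text
time_s: 33.4
position: [0.5399, -0.176, 0.0912]
tcp_rot: [[0.435, -0.406, -0.803], [-0.191, -0.914, 0.359], [-0.88, -0.003, -0.475]]
force: [-0.1, 0.4, 0.9]
opening: 1.003
grasp_force: 0.0
```

Run:
```python
import plan
from plan import *
from boxes import *
plan.TH=62
show(); p,R=pick(.4662,-.143,-24.1);print(rel(p-.08*R[:,2],R),rel(p,R))
im,d=viewer.capture('scene'); standing(pts('scene',d)); cv2.imwrite('pics/s3.png',cv2.resize(im[100:310,170:400,::-1],None,fx=2.8,fy=2.8,interpolation=cv2.INTER_CUBIC))
```

```text
33.4 [ 0.5399 -0.176   0.0912] z [-0.803  0.359 -0.475] x [ 0.435 -0.191 -0.88 ] F [-0.1  0.4  0.9] op 1.003 gf 0.0 q [-28.  65.  52.  -4. 124.  86.]
[0.115, 0.0, 0.107, 0.0, -0.004, 0.002] [0.113, -0.0, 0.427, 0.0, -0.004, 0.002]
standing 120 [502.8   0.8] [65.8 32.4] yaw(long) 88.7 z 0.0901
standing 120 [541.8  -3.5] [66.7 31.9] yaw(long) 89.0 z 0.0907
standing 140 [579.4  -3. ] [69.8 33.2] yaw(long) 87.3 z 0.0913
```

View pics/s3.png

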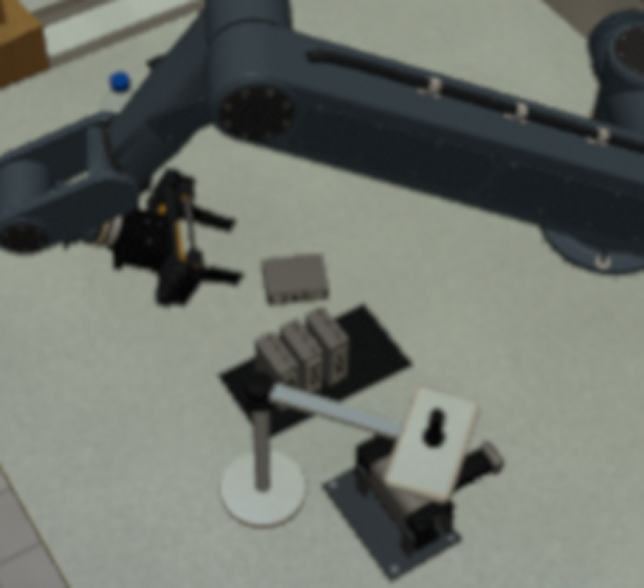

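The three boxes stand in a row at crop (275–330, 345), and the fourth lies at (295,280) in front of the gripper. I descend on it.

>>> send_rows:
  moves:
    - [0.06,0,0.05,0,-0.004,0]
    - [0.114,0,0.107,0,-0.004,0]
    - [0.114,0,0.16,0,-0.004,0]
    - [0.114,0,0.23,0,-0.004,0]
    - [0.114,0,0.3,0,-0.004,0]
    - [0.114,0,0.36,0,-0.004,0]
    - [0.114,0,0.4,0,-0.004,0]
    - [0.113,0,0.427,0,-0.004,0]
    - [0.113,0,0.427,0,-0.004,0]
    - [0.113,0,0.427,0,-0.004,0]

```text
time_s: 34.45
position: [0.4659, -0.1429, 0.0133]
tcp_rot: [[0.427, -0.407, -0.808], [-0.187, -0.914, 0.361], [-0.885, -0.003, -0.466]]
force: [-0.2, -0.7, 0.7]
opening: 1.001
grasp_force: 0.0
```

Run:
```python
import plan
from plan import *
plan.TH=62
show(); p,R=pick(.4662,-.143,-24.1);print(p,rel(p,R))
```

```text
34.45 [ 0.4659 -0.1429  0.0133] z [-0.808  0.361 -0.466] x [ 0.427 -0.187 -0.885] F [-0.2 -0.7  0.7] op 1.001 gf 0.0 q [-28.  67.  66.  -4. 109.  87.]
[ 0.46640447 -0.14309146  0.01558004] [-0.007, -0.0, -0.006, 0.0, 0.003, 0.002]
```

>>> send_rows:
  grip: 0.5
  moves:
    - [-0.006,0,-0.004,0,0,0]
    - [-0.006,0,-0.004,0,0,0]
    - [-0.006,0,-0.004,0,0,0]
    - [-0.006,0,-0.004,0,0,0]
    - [-0.006,0,-0.004,0,0,0]
    - [-0.006,0,-0.004,0,0,0]
    - [-0.006,0,-0.004,0,0,0]
    - [-0.006,0,-0.004,0,0,0]

```text
time_s: 35.25
position: [0.4657, -0.1429, 0.0154]
tcp_rot: [[0.426, -0.407, -0.808], [-0.187, -0.914, 0.361], [-0.885, -0.002, -0.465]]
force: [1.1, -1.7, 1.7]
opening: 0.755
grasp_force: 30.0
```

Run:
```python
import plan
from plan import *
plan.TH=62
show(); s=readout.read_state(); up=[.45,-.17,.2]; R0=s['tcp_rot']; print(rel(up,R0))
pp,Rp=place(.464,-.003);print('hi',rel(pp+[-.005,-.09,.14],Rp,up,R0))
```

```text
35.25 [ 0.4657 -0.1429  0.0154] z [-0.808  0.361 -0.465] x [ 0.426 -0.187 -0.885] F [ 1.1 -1.7  1.7] op 0.755 gf 30.0 q [-28.  67.  66.  -4. 109.  87.]
[-0.66, 0.123, -0.332, 0.0, 0.0, 0.0]
hi [-0.003, -0.295, 0.105, -0.086, 0.988, -0.273]
```

>>> send_rows:
  moves:
    - [-0.07,0.01,-0.035,0,0,0]
    - [-0.2,0.04,-0.1,0,0,0]
    - [-0.33,0.06,-0.17,0,0,0]
    - [-0.46,0.09,-0.23,0,0,0]
    - [-0.58,0.11,-0.29,0,0,0]
    - [-0.66,0.123,-0.332,0,0,0]
    - [-0.66,0.123,-0.332,0,0,0]

```text
time_s: 35.95
position: [0.4507, -0.1707, 0.2033]
tcp_rot: [[0.431, -0.407, -0.805], [-0.19, -0.913, 0.36], [-0.882, -0.002, -0.471]]
force: [0.4, 0.6, -1.1]
opening: 0.756
grasp_force: 30.0
```

>>> send_rows:
  moves:
    - [0,-0.02,0.01,-0.007,0.08,-0.022]
    - [0,-0.05,0.02,-0.014,0.16,-0.045]
    - [0,-0.07,0.03,-0.02,0.25,-0.07]
    - [0,-0.1,0.035,-0.028,0.33,-0.09]
    - [0,-0.12,0.04,-0.036,0.41,-0.113]
    - [0,-0.15,0.05,-0.043,0.49,-0.136]
    - [0,-0.17,0.06,-0.05,0.58,-0.16]
    - [0,-0.2,0.07,-0.057,0.66,-0.18]
    - [0,-0.22,0.08,-0.065,0.74,-0.2]
    - [0,-0.25,0.09,-0.07,0.82,-0.23]
    - [0,-0.28,0.1,-0.08,0.91,-0.25]
    - [0,-0.295,0.105,-0.086,0.988,-0.273]

```text
time_s: 37.15
position: [0.4579, -0.0875, 0.1868]
tcp_rot: [[0.914, -0.018, 0.406], [-0.03, -0.999, 0.024], [0.405, -0.034, -0.914]]
force: [0.9, 1.2, -0.4]
opening: 0.754
grasp_force: 30.0
```

Run:
```python
import plan
from plan import *
plan.TH=62
show(); pp,Rp=place(.464,-.003);print('a',rel(pp+[-.007,-.09,.14],Rp),'hi',rel(pp+[-.005,0,.12],Rp))
```

```text
37.15 [ 0.4579 -0.0875  0.1868] z [ 0.406  0.024 -0.914] x [ 0.914 -0.03   0.405] F [ 0.9  1.2 -0.4] op 0.754 gf 30.0 q [-35.  16. 124.  36.  25.  26.]
a [-0.002, 0.022, -0.01, -0.019, 0.045, -0.012] hi [-0.037, -0.335, 0.075, -0.019, 0.045, -0.012]
```

>>> send_rows:
  moves:
    - [0,0.02,-0.01,-0.019,0.045,-0.012]
    - [0,0.02,-0.01,-0.019,0.045,-0.012]
    - [0,0.02,-0.01,-0.019,0.045,-0.012]
    - [-0.01,-0.08,0.01,-0.019,0.045,-0.012]
    - [-0.02,-0.18,0.03,-0.019,0.045,-0.012]
    - [-0.03,-0.27,0.055,-0.019,0.045,-0.012]
    - [-0.037,-0.335,0.075,-0.019,0.045,-0.012]
    - [-0.037,-0.335,0.075,-0.019,0.045,-0.012]
    - [-0.037,-0.335,0.075,-0.019,0.045,-0.012]
    - [-0.037,-0.335,0.075,-0.019,0.045,-0.012]
    - [-0.037,-0.335,0.075,-0.019,0.045,-0.012]
    - [-0.037,-0.335,0.075,-0.019,0.045,-0.012]

```text
time_s: 38.35
position: [0.4628, -0.0071, 0.1701]
tcp_rot: [[0.882, -0.016, 0.471], [-0.013, -1.0, -0.011], [0.472, 0.003, -0.882]]
force: [-0.7, -0.0, -1.0]
opening: 0.756
grasp_force: 30.0
```

Run:
```python
import plan
from plan import *
plan.TH=62
show(); pp,Rp=place(.464,-.003);print(pp,'lo',rel(pp,Rp))
```

```text
38.35 [ 0.4628 -0.0071  0.1701] z [ 0.471 -0.011 -0.882] x [ 0.882 -0.013  0.472] F [-0.7 -0.  -1. ] op 0.756 gf 30.0 q [-21.  19. 129.  59.  11.  13.]
[ 0.46342002 -0.0029919   0.048724  ] lo [-0.227, -0.018, 0.429, 0.003, -0.002, -0.0]
```

>>> send_rows:
  moves:
    - [-0.03,-0.016,0.06,0,0,0]
    - [-0.07,-0.018,0.13,0,0,0]
    - [-0.11,-0.018,0.21,0,0,0]
    - [-0.15,-0.018,0.285,0,0,0]
    - [-0.185,-0.018,0.35,0,0,0]
    - [-0.21,-0.018,0.395,0,0,0]
    - [-0.22,-0.018,0.416,0,0,0]
    - [-0.225,-0.018,0.425,0,0,0]
    - [-0.225,-0.018,0.425,0,0,0]
    - [-0.225,-0.018,0.425,0,0,0]
    - [-0.225,-0.018,0.425,0,0,0]

```text
time_s: 39.45
position: [0.4634, -0.0024, 0.0502]
tcp_rot: [[0.882, -0.015, 0.472], [-0.012, -1.0, -0.01], [0.472, 0.003, -0.882]]
force: [-0.1, -0.1, -1.1]
opening: 0.755
grasp_force: 29.9
```

>>> send_rows:
  moves:
    - [-0.002,0,0.004,0,0,0]
    - [-0.002,0,0.004,0,0,0]

```text
time_s: 39.65
position: [0.4636, -0.0023, 0.0494]
tcp_rot: [[0.881, -0.015, 0.472], [-0.011, -1.0, -0.01], [0.473, 0.004, -0.881]]
force: [-0.6, 0.1, -0.4]
opening: 0.756
grasp_force: 29.9
```

>>> send_rows:
  moves:
    - [-0.002,0,0.004,0,0,0]
    - [-0.003,0,0.006,0,0,0]
    - [-0.003,0,0.006,0,0,0]

```text
time_s: 39.95
position: [0.4632, -0.0021, 0.047]
tcp_rot: [[0.882, -0.015, 0.471], [-0.012, -1.0, -0.01], [0.471, 0.003, -0.882]]
force: [-1.1, -0.4, -1.2]
opening: 0.759
grasp_force: 29.9
```

>>> send_rows:
  moves:
    - [-0.002,0,0.004,0,0,0]
    - [-0.003,0,0.006,0,0,0]
    - [-0.003,0,0.006,0,0,0]

```text
time_s: 40.25
position: [0.4633, -0.002, 0.0463]
tcp_rot: [[0.881, -0.015, 0.473], [-0.012, -1.0, -0.01], [0.473, 0.003, -0.881]]
force: [-2.5, -0.1, 8.9]
opening: 0.758
grasp_force: 29.9
```

>>> send_rows:
  grip: 1.0
  moves:
    - [0,0,0,0,0,0]
    - [0,0,0,0,0,0]
    - [0,0,0,0,0,0]
    - [0,0,0,0,0,0]
    - [0,0,-0.04,0,0,0]
    - [0,0,-0.1,0,0,0]
    - [0.02,0,-0.2,0,0,0]
    - [0.06,0,-0.3,0,0,0]
    - [0.12,0,-0.4,0,0,0]
    - [0.18,0,-0.5,0,0,0]
    - [0.2,0,-0.6,0,0,0]
    - [0.2,0,-0.6,0,0,0]

```text
time_s: 41.45
position: [0.4448, 0.0147, 0.1584]
tcp_rot: [[0.877, 0.01, 0.481], [-0.012, -0.999, 0.042], [0.481, -0.043, -0.876]]
force: [0.1, -0.0, 0.2]
opening: 0.994
grasp_force: 0.0
```

Run:
```python
from plan import *
show(); R1=ori(0,0); m=[.44,.1,.36]; print('mid',rel(m,R1)); print('knob above',rel([.549,.2775,.34],R1,m,R1))
```

```text
41.45 [0.4448 0.0147 0.1584] z [ 0.481  0.042 -0.876] x [ 0.877 -0.012  0.481] F [ 0.1 -0.   0.2] op 0.994 gf 0.0 q [-22.  20. 133.  87.  12. -16.]
mid [0.367, -0.376, -0.701, -0.028, -0.32, -0.001]
knob above [0.436, -0.71, 0.08, 0.0, 0.0, 0.0]
```

>>> send_rows:
  moves:
    - [0.2,0,-0.3,0,-0.1,0]
    - [0.3,0,-0.5,0,-0.2,0]
    - [0.367,-0.1,-0.7,-0.028,-0.32,0]
    - [0.367,-0.376,-0.7,-0.028,-0.32,0]
    - [0.367,-0.376,-0.7,-0.028,-0.32,0]
    - [0.367,-0.376,-0.7,-0.028,-0.32,0]
    - [0.367,-0.376,-0.7,-0.028,-0.32,0]
    - [0.367,-0.376,-0.7,-0.028,-0.32,0]
    - [0.367,-0.376,-0.7,-0.028,-0.32,0]
    - [0.367,-0.376,-0.7,-0.028,-0.32,0]

```text
time_s: 42.45
position: [0.4445, 0.1009, 0.3639]
tcp_rot: [[1.0, 0.001, 0.01], [0.001, -1.0, -0.001], [0.01, 0.001, -1.0]]
force: [0.1, -0.2, -0.1]
opening: 0.999
grasp_force: 0.0
```

Run:
```python
from boxes import *
show(); im,P=look('w5'); standing(P)
im,d=viewer.capture('scene'); standing(pts('scene',d))
# knob and lamp from wrist + scene
for nm,Q in(('w',P),('s',pts('scene',d))):
    m=(Q[...,2]>.262)&(Q[...,2]<.303)&(Q[...,0]>.4)&(Q[...,0]<.7)&(Q[...,1]>.2)&(Q[...,1]<.36)
    q=Q[m]; print(nm,'knob',m.sum(),q.mean(0) if len(q) else '')
    if len(q): t=q[q[:,2]>.29]; print(t.mean(0),len(t))
    m=(Q[...,2]>.236)&(Q[...,2]<.256)&(Q[...,0]>.4)&(Q[...,0]<.7)&(Q[...,1]>.2)&(Q[...,1]<.4)
    if m.sum()>50: print('head',m.sum(),cv2.minAreaRect((Q[m][:,:2]*1000).astype(np.float32)))
print(rel([.549,.2775,.33],ori(0,0)))
```

```text
42.45 [0.4445 0.1009 0.3639] z [ 0.01  -0.001 -1.   ] x [1.    0.001 0.01 ] F [ 0.1 -0.2 -0.1] op 0.999 gf 0.0 q [-1.  8. 94. -0. 78. 89.]
standing 1429 [582.   -3.6] [65.9 30.1] yaw(long) 89.6 z 0.0904
standing 1356 [543.8  -4.3] [29.9 66.2] yaw(long) 90.3 z 0.0906
standing 1216 [503.6  -3.8] [66.6 30.1] yaw(long) 89.0 z 0.0907
standing 1185 [466.5  -1.7] [66.9 30. ] yaw(long) 89.5 z 0.0904
standing 119 [463.5   1.1] [67.6 33.9] yaw(long) 89.3 z 0.0903
standing 118 [5.028e+02 4.000e-01] [30.2 66.9] yaw(long) 91.4 z 0.0904
standing 119 [541.2  -1.3] [31.2 69.4] yaw(long) 90.9 z 0.0911
standing 127 [578.4  -2.4] [71.8 33.8] yaw(long) 87.3 z 0.0914
w knob 1117 [0.55311757 0.27587554 0.28328002]
[0.55337184 0.2769996  0.29446445] 404
head 14066 ((548.7664794921875, 266.90875244140625), (111.74205017089844, 134.20054626464844), 79.93712615966797)
s knob 60 [0.55341969 0.28539281 0.28534856]
[0.55204089 0.28403158 0.29569585] 31
head 965 ((574.7418823242188, 253.47549438476562), (139.25555419921875, 145.04443359375), 37.59452819824219)
[0.434, -0.709, 0.117, -0.001, -0.001, 0.0]
```

View pics/w5.png

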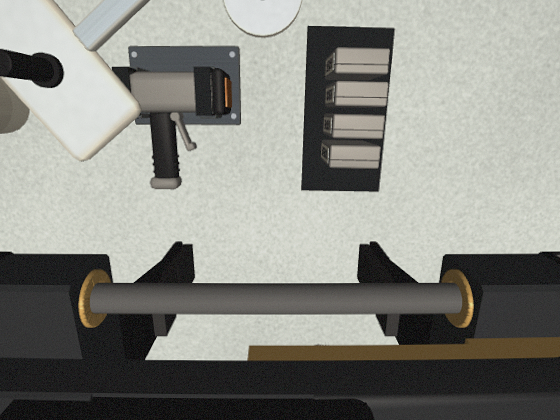

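The four boxes stand at (325–390, 60–155) in one line on the mat, and the knob is at about (48,70). I move over the knob.

>>> send_rows:
  grip: 0.6
  moves:
    - [0.43,-0.71,0.12,0,0,0]
    - [0.43,-0.71,0.12,0,0,0]
    - [0.43,-0.71,0.12,0,0,0]
    - [0.43,-0.71,0.12,0,0,0]
    - [0.43,-0.71,0.12,0,0,0]
    - [0.43,-0.71,0.12,0,0,0]
    - [0.43,-0.71,0.12,0,0,0]
    - [0.43,-0.71,0.12,0,0,0]

```text
time_s: 43.35
position: [0.5476, 0.2755, 0.3292]
tcp_rot: [[1.0, -0.003, -0.001], [-0.003, -1.0, 0.0], [-0.001, -0.0, -1.0]]
force: [1.0, -0.6, 0.3]
opening: 0.605
grasp_force: 0.0
```

Run:
```python
from h import *
show(); R=ori(0,0); print(rel([.552,.278,.259],R))
z=np.load('w5.npz'); P=pts('wrist',z['d'],dict(position=z['p'],tcp_rot=z['R'])); im=z['im']
def rect(nm,m):
    n,l,s,c=cv2.connectedComponentsWithStats(m.astype(np.uint8)); k=1+np.argmax(s[1:,4]); q=P[l==k]
    r=cv2.minAreaRect((q[:,:2]*1000).astype(np.float32)); print(nm,s[k,4],c[k].round(),np.round(r[0],1),np.round(r[1],1),round(r[2],1),q[:,2].mean().round(3))
x,y,zz=P[...,0],P[...,1],P[...,2]; w=(y<.3)&(y>.12)
rect('grip',w&(x<.505)&(x>.38)&(zz>.055)&(zz<.09)&(im.max(2)<110)&(y>.235))
rect('head',w&(x>.5)&(zz>.075)&(zz<.1))
rect('cradle',w&(x>.45)&(zz<.012)&(im.max(2)<110)&(y<.28)&(zz>.002))
rect('trig',w&(x>.42)&(x<.53)&(y<.245)&(zz>.05)&(zz<.075))
for v in range(120,152,5):
    r=[u for u in range(150,205) if zz[v,u]>.045]; print(v,[(u,*P[v,u].round(3)) for u in (r[0],r[-1])] if r else '')
```

```text
43.35 [0.5476 0.2755 0.3292] z [-0.001  0.    -1.   ] x [ 1.    -0.003 -0.001] F [ 1.  -0.6  0.3] op 0.605 gf 0.0 q [ 16.  24.  76.   0.  80. 106.]
[0.018, -0.01, 0.281, -0.0, 0.001, -0.002]
grip 1307 [164. 153.] [461.4 256.1] [87.1 34.9] 0.8 0.066
head 4298 [178.  90.] [546.8 231.5] [136.7  58.2] 89.9 0.087
cradle 2907 [202.  72.] [558.3 216.8] [126.6 108.8] 89.8 0.009
trig 820 [177. 143.] [470.2 228.7] [ 32.5 100.1] 90.0 0.062
120 [(150, np.float64(0.511), np.float64(0.269), np.float64(0.065)), (181, np.float64(0.511), np.float64(0.231), np.float64(0.05))]
125 [(151, np.float64(0.505), np.float64(0.268), np.float64(0.066)), (184, np.float64(0.504), np.float64(0.228), np.float64(0.049))]
130 [(151, np.float64(0.498), np.float64(0.269), np.float64(0.065)), (186, np.float64(0.497), np.float64(0.226), np.float64(0.049))]
135 [(150, np.float64(0.522), np.float64(0.102), np.float64(0.527)), (188, np.float64(0.49), np.float64(0.223), np.float64(0.05))]
140 [(152, np.float64(0.485), np.float64(0.269), np.float64(0.065)), (190, np.float64(0.484), np.float64(0.22), np.float64(0.051))]
145 [(152, np.float64(0.478), np.float64(0.27), np.float64(0.063)), (196, np.float64(0.477), np.float64(0.213), np.float64(0.05))]
150 [(153, np.float64(0.472), np.float64(0.268), np.float64(0.068)), (189, np.float64(0.471), np.float64(0.22), np.float64(0.062))]
```

>>> send_rows:
  moves:
    - [0.018,-0.01,0.08,0,0,0]
    - [0.018,-0.01,0.16,0,0,0]
    - [0.018,-0.01,0.22,0,0,0]
    - [0.018,-0.01,0.26,0,0,0]
    - [0.018,-0.01,0.28,0,0,0]
    - [0.018,-0.01,0.28,0,0,0]
    - [0.018,-0.01,0.28,0,0,0]

```text
time_s: 44.05
position: [0.5536, 0.2797, 0.26]
tcp_rot: [[1.0, -0.001, 0.001], [-0.001, -1.0, 0.001], [0.001, -0.001, -1.0]]
force: [0.4, 0.6, -0.4]
opening: 0.6
grasp_force: 0.0
```

>>> send_rows:
  grip: 0.1
  moves:
    - [0,0,0,0,0,0]
    - [0,0,0,0,0,0]
    - [0,0,0,0,0,0]
    - [0,0,0,0,0,0]
    - [0,0,0,0,0,0]
    - [0,0,0,0,0,0]
    - [0,0,0,0,0,0]
    - [0,0,0,0,0,0]
    - [0,0,0,0,0,0]

```text
time_s: 44.95
position: [0.5526, 0.2812, 0.2592]
tcp_rot: [[1.0, -0.001, -0.001], [-0.001, -1.0, 0.003], [-0.001, -0.003, -1.0]]
force: [-2.2, 5.3, 0.1]
opening: 0.2
grasp_force: 30.0
```

```bash
cat > arc.py <<'E'
from h import *
import sys
def arc(total,n,H=np.array([.6755,.1195])):
    s=readout.read_state(); p0,R0=s['position'],s['tcp_rot']; show()
    v=p0[:2]-H; print('r',np.hypot(*v),'ang',np.degrees(np.arctan2(v[1],v[0])))
    for k in range(1,n+1):
        E=Rn.from_euler('z',total*k/n,degrees=True).as_matrix(); w=E[:2,:2]@v
        print(rel([H[0]+w[0],H[1]+w[1],p0[2]],E@R0,p0,R0))
E
python3 -c "
from arc import *
arc(45,10)"
```

```text
44.95 [0.5526 0.2812 0.2592] z [-0.001  0.003 -1.   ] x [ 1.    -0.001 -0.001] F [-2.2  5.3  0.1] op 0.2 gf 30.0 q [ 17.  28.  80.   0.  72. 107.]
r 0.20314921939338088 ang 127.23940455149794
[-0.049, 0.041, -0.0, -0.0, -0.0, -0.05]
[-0.095, 0.085, -0.0, -0.0, -0.0, -0.1]
[-0.137, 0.133, -0.0, -0.0, -0.0, -0.15]
[-0.176, 0.184, -0.0, -0.0, -0.001, -0.2]
[-0.21, 0.238, -0.001, -0.0, -0.001, -0.25]
[-0.24, 0.294, -0.001, -0.0, -0.001, -0.3]
[-0.265, 0.352, -0.001, -0.0, -0.001, -0.35]
[-0.286, 0.413, -0.001, -0.0, -0.001, -0.4]
[-0.302, 0.475, -0.001, -0.0, -0.001, -0.45]
[-0.313, 0.537, -0.001, -0.001, -0.002, -0.5]
```

Knob gripped. Swinging the first 45°.

>>> send_rows:
  moves:
    - [-0.049,0.041,0,0,0,-0.05]
    - [-0.095,0.085,0,0,0,-0.1]
    - [-0.137,0.133,0,0,0,-0.15]
    - [-0.176,0.184,0,0,0,-0.2]
    - [-0.21,0.238,0,0,0,-0.25]
    - [-0.24,0.294,0,0,0,-0.3]
    - [-0.265,0.352,0,0,0,-0.35]
    - [-0.286,0.413,0,0,0,-0.4]
    - [-0.302,0.475,0,0,0,-0.45]
    - [-0.313,0.537,0,0,0,-0.5]
    - [-0.313,0.537,0,0,0,-0.5]

```text
time_s: 46.05
position: [0.4746, 0.1435, 0.2591]
tcp_rot: [[0.709, 0.706, -0.0], [0.706, -0.709, -0.002], [-0.002, 0.001, -1.0]]
force: [-0.4, -1.2, -0.5]
opening: 0.196
grasp_force: 30.0
```

```bash
python3 -c "
from arc import *
arc(45.5,10)"
```

```text
46.05 [0.4746 0.1435 0.2591] z [-0.    -0.002 -1.   ] x [ 0.709  0.706 -0.002] F [-0.4 -1.2 -0.5] op 0.196 gf 30.0 q [ 4. 18. 98. -0. 65. 49.]
r 0.2022866711447806 ang 173.17419378646568
[-0.049, 0.042, 0.0, -0.0, 0.0, -0.051]
[-0.094, 0.087, 0.0, -0.0, 0.0, -0.101]
[-0.136, 0.136, 0.0, -0.0, 0.0, -0.152]
[-0.173, 0.188, 0.001, -0.0, 0.0, -0.202]
[-0.207, 0.243, 0.001, -0.0, 0.0, -0.253]
[-0.235, 0.301, 0.001, -0.001, 0.0, -0.303]
[-0.26, 0.36, 0.001, -0.001, 0.0, -0.354]
[-0.279, 0.421, 0.001, -0.001, 0.0, -0.404]
[-0.293, 0.484, 0.001, -0.001, 0.001, -0.455]
[-0.303, 0.548, 0.001, -0.001, 0.001, -0.506]
```

>>> send_rows:
  moves:
    - [-0.049,0.042,0,0,0,-0.05]
    - [-0.094,0.087,0,0,0,-0.1]
    - [-0.136,0.136,0,0,0,-0.15]
    - [-0.173,0.188,0,0,0,-0.2]
    - [-0.207,0.243,0,0,0,-0.25]
    - [-0.235,0.301,0,0,0,-0.3]
    - [-0.26,0.36,0,0,0,-0.35]
    - [-0.279,0.421,0,0,0,-0.4]
    - [-0.293,0.484,0,0,0,-0.455]
    - [-0.303,0.548,0,0,0,-0.505]
    - [-0.303,0.548,0,0,0,-0.505]

```text
time_s: 47.15
position: [0.5175, -0.0078, 0.2591]
tcp_rot: [[-0.006, 1.0, -0.004], [1.0, 0.006, -0.005], [-0.005, -0.004, -1.0]]
force: [-3.5, -5.4, 4.1]
opening: 0.196
grasp_force: 30.0
```

Run:
```python
from boxes import *
show(); im,d=viewer.capture('top'); P=pts('top',d); save('t6',im)
im,d=viewer.capture('scene'); Q=pts('scene',d)
for n,A in(('top',P),('scene',Q)):
    m=(A[...,2]>.237)&(A[...,2]<.257)&(A[...,0]>.4)&(A[...,0]<.65)&(A[...,1]>-.12)&(A[...,1]<.1)
    print(n,m.sum(),cv2.minAreaRect((A[m][:,:2]*1000).astype(np.float32)) if m.sum()>20 else '')
```

```text
47.15 [ 0.5175 -0.0078  0.2591] z [-0.004 -0.005 -1.   ] x [-0.006  1.    -0.005] F [-3.5 -5.4  4.1] op 0.196 gf 30.0 q [-13.  19.  95.  -0.  66. -13.]
top 221 ((577.1649780273438, 30.32689666748047), (191.06137084960938, 134.3508758544922), 30.09149932861328)
scene 686 ((567.6690673828125, 35.861602783203125), (200.47836303710938, 131.9978485107422), 37.61929702758789)
```

>>> send_rows:
  grip: 0.6
  moves:
    - [0,0,0,0,0,0]
    - [0,0,0,0,0,0]
    - [0,0,0,0,0,0]
    - [0,0,0,0,0,0]
    - [0,0,-0.1,0,0,0]
    - [0,0,-0.2,0,0,0]
    - [0,0,-0.36,0,0,0]
    - [0,0,-0.36,0,0,0]
    - [0,0,-0.36,0,0,0]

```text
time_s: 48.15
position: [0.5183, -0.0048, 0.3497]
tcp_rot: [[-0.007, 1.0, 0.002], [1.0, 0.007, 0.0], [0.0, 0.002, -1.0]]
force: [-0.6, -0.6, -1.5]
opening: 0.595
grasp_force: 0.0
```

Run:
```python
from h import *
show(); print(rel([.483,.215,.34],ori(0,0)))
```

```text
48.15 [ 0.5183 -0.0048  0.3497] z [ 0.002  0.    -1.   ] x [-0.007  1.     0.   ] F [-0.6 -0.6 -1.5] op 0.595 gf 0.0 q [-13.  14.  87.   0.  79. -13.]
[0.88, -0.135, 0.039, 0.001, -0.001, 1.004]
```

>>> send_rows:
  grip: 1.0
  moves:
    - [0.88,-0.135,0.04,0,0,1.0]
    - [0.88,-0.135,0.04,0,0,1.0]
    - [0.88,-0.135,0.04,0,0,1.0]
    - [0.88,-0.135,0.04,0,0,1.0]
    - [0.88,-0.135,0.04,0,0,1.0]
    - [0.88,-0.135,0.04,0,0,1.0]
    - [0.88,-0.135,0.04,0,0,1.0]
    - [0.88,-0.135,0.04,0,0,1.0]
    - [0.88,-0.135,0.04,0,0,1.0]
    - [0.88,-0.135,0.04,0,0,1.0]
    - [0.88,-0.135,0.04,0,0,1.0]
    - [0.88,-0.135,0.04,0,0,1.0]

```text
time_s: 49.35
position: [0.4816, 0.2148, 0.3373]
tcp_rot: [[1.0, 0.007, -0.004], [0.007, -1.0, 0.0], [-0.004, -0.0, -1.0]]
force: [0.0, 0.3, 0.2]
opening: 1.0
grasp_force: 0.0
```

Run:
```python
from boxes import *
show(); im,P=look('w7')
x,y,zz=P[...,0],P[...,1],P[...,2]; m=(x>.40)&(x<.60)&(y>.1)&(y<.34)
def rect(nm,m):
    n,l,s,c=cv2.connectedComponentsWithStats(m.astype(np.uint8)); k=1+np.argmax(s[1:,4]); q=P[l==k]
    r=cv2.minAreaRect((q[:,:2]*1000).astype(np.float32)); print(nm,s[k,4],np.round(r[0],1),np.round(r[1],1),round(r[2],1),q[:,2].mean().round(3),q[:,:2].min(0).round(4),q[:,:2].max(0).round(4))
rect('grip',m&(x<.515)&(zz>.058)&(zz<.085)); rect('head',m&(x>.5)&(zz>.078)&(zz<.1))
for xx in (.43,.45,.47,.476,.483,.49,.5,.51):
    k=m&(abs(x-xx)<.002)&(zz>.045)&(zz<.085); g=k&(zz>.058); print(xx,y[k].min().round(4),y[k].max().round(4),'g',y[g].min().round(4),y[g].max().round(4))
print(rel([.483,.251,.15],ori(0,0)),rel([.483,.251,.036],ori(0,0)))
```

```text
49.35 [0.4816 0.2148 0.3373] z [-0.004  0.    -1.   ] x [ 1.     0.007 -0.004] F [0.  0.3 0.2] op 1.0 gf 0.0 q [ 12.  16.  87.   0.  78. 101.]
grip 2012 [465.9 244.5] [61.3 98.2] 86.0 0.067 [0.4186 0.2131] [0.5149 0.2779]
head 5039 [546.6 232.5] [139.   56.8] 89.7 0.088 [0.518 0.163] [0.5753 0.302 ]
0.43 0.2386 0.2778 g 0.2386 0.2778
0.45 0.2397 0.2717 g 0.2397 0.2717
0.47 0.2171 0.2716 g 0.2171 0.2716
0.476 0.2131 0.2713 g 0.2131 0.2713
0.483 0.2158 0.2711 g 0.2158 0.2711
0.49 0.2224 0.2708 g 0.2224 0.2708
0.5 0.2263 0.2703 g 0.2263 0.2703
0.51 0.229 0.2719 g 0.229 0.2719
[0.009, -0.145, 0.75, -0.0, 0.002, 0.006] [0.011, -0.145, 1.206, -0.0, 0.002, 0.006]
```

View pics/w7.png

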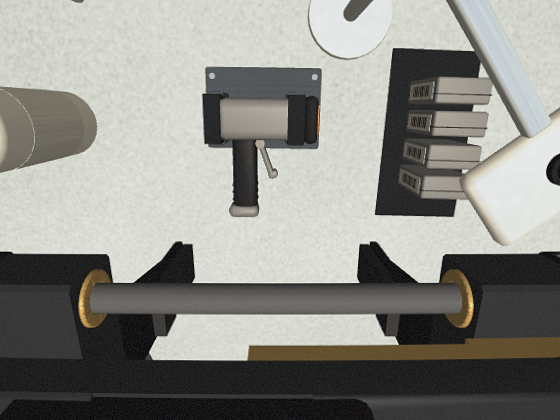

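The lamp head lies over the right of the mat, the labels face the scanner, and the grip is at (245,175) with its trigger at (267,160). I descend on the grip.

>>> send_rows:
  moves:
    - [0.01,-0.145,0.2,0,0,0.006]
    - [0.01,-0.145,0.4,0,0,0.006]
    - [0.01,-0.145,0.55,0,0,0.006]
    - [0.01,-0.145,0.68,0,0,0.006]
    - [0.01,-0.145,0.75,0,0,0.006]
    - [0.01,-0.145,0.75,0,0,0.006]
    - [0.01,-0.145,0.75,0,0,0.006]

```text
time_s: 50.1
position: [0.4848, 0.2513, 0.1514]
tcp_rot: [[1.0, -0.001, -0.001], [-0.001, -1.0, 0.001], [-0.001, -0.001, -1.0]]
force: [0.2, -0.4, 0.9]
opening: 1.005
grasp_force: 0.0
```

Run:
```python
from h import *
show(); print(rel([.483,.251,.036],ori(0,0)))
```

```text
50.1 [0.4848 0.2513 0.1514] z [-0.001  0.001 -1.   ] x [ 1.    -0.001 -0.001] F [ 0.2 -0.4  0.9] op 1.005 gf 0.0 q [ 16.  30.  97.   0.  53. 106.]
[-0.007, 0.002, 0.462, -0.0, 0.001, -0.001]
```

>>> send_rows:
  moves:
    - [-0.007,0.002,0.1,0,0,0]
    - [-0.007,0.002,0.2,0,0,0]
    - [-0.007,0.002,0.3,0,0,0]
    - [-0.007,0.002,0.38,0,0,0]
    - [-0.007,0.002,0.43,0,0,0]
    - [-0.007,0.002,0.46,0,0,0]
    - [-0.007,0.002,0.46,0,0,0]
    - [-0.007,0.002,0.46,0,0,0]

```text
time_s: 50.9
position: [0.4838, 0.2511, 0.0375]
tcp_rot: [[1.0, -0.002, 0.001], [-0.002, -1.0, 0.001], [0.001, -0.001, -1.0]]
force: [-0.1, 0.3, -0.6]
opening: 1.0
grasp_force: 0.0
```

>>> send_rows:
  grip: 0.3
  moves:
    - [0,0,0,0,0,0]
    - [0,0,0,0,0,0]
    - [0,0,0,0,0,0]
    - [0,0,0,0,0,0]
    - [0,0,0,0,0,0]
    - [0,0,0,0,0,0]
    - [0,0,0,0,0,0]
    - [0,0,0,0,0,0]
    - [0,0,0,0,0,0]
    - [0,0,0,0,0,0]

```text
time_s: 51.9
position: [0.4806, 0.2512, 0.0362]
tcp_rot: [[1.0, -0.004, -0.005], [-0.004, -1.0, 0.001], [-0.005, -0.001, -1.0]]
force: [-4.5, 1.0, 2.3]
opening: 0.465
grasp_force: 29.8
```

The opening is 40.5 mm at 30 N, so the trigger is fully home. I hold for a second, then release.

>>> send_rows:
  moves:
    - [0,0,0,0,0,0]
    - [0,0,0,0,0,0]
    - [0,0,0,0,0,0]
    - [0,0,0,0,0,0]
    - [0,0,0,0,0,0]
    - [0,0,0,0,0,0]
    - [0,0,0,0,0,0]
    - [0,0,0,0,0,0]
    - [0,0,0,0,0,0]
    - [0,0,0,0,0,0]
    - [0,0,0,0,0,0]
    - [0,0,0,0,0,0]

```text
time_s: 53.1
position: [0.4806, 0.2512, 0.0362]
tcp_rot: [[1.0, -0.004, -0.005], [-0.004, -1.0, 0.001], [-0.005, -0.001, -1.0]]
force: [-5.2, 2.0, 1.6]
opening: 0.466
grasp_force: 29.8
```

>>> send_rows:
  grip: 1.0
  moves:
    - [0,0,0,0,0,0]
    - [0,0,0,0,0,0]
    - [0,0,0,0,0,0]
    - [0,0,0,0,0,0]
    - [0,0,0,0,0,0]
    - [0,0,0,0,0,0]
    - [0,0,-0.1,0,0,0]
    - [0,0,-0.25,0,0,0]
    - [0,0,-0.4,0,0,0]
    - [0,0,-0.6,0,0,0]
    - [0,0,-0.8,0,0,0]
    - [0,0,-1.0,0,0,0]

```text
time_s: 54.3
position: [0.4831, 0.2511, 0.289]
tcp_rot: [[1.0, -0.002, 0.001], [-0.002, -1.0, 0.002], [0.001, -0.002, -1.0]]
force: [2.1, -0.4, -1.0]
opening: 1.0
grasp_force: 0.0
```

Run:
```python
from boxes import *
im,P=look('w8'); show(); standing(P)
print(rel([.46,.2,.36],ori(45,0)), rel([.5175,-.0065,.36],ori(90,0),[.46,.2,.36],ori(45,0)))
```

```text
54.35 [0.4881 0.2528 0.2981] z [ 0.018  0.007 -1.   ] x [ 1.    -0.002  0.018] F [1.4 0.9 3.9] op 1.001 gf 0.0 q [ 16.  19.  88.   0.  71. 106.]
standing 1962 [582.3  -2.6] [67.3 30.7] yaw(long) 89.3 z 0.0905
standing 1772 [544.1  -4.1] [67.5 29.5] yaw(long) 89.7 z 0.0906
standing 1695 [504.2  -3.1] [67.3 30.6] yaw(long) 89.3 z 0.0905
standing 1533 [465.8  -0.6] [66.8 29.8] yaw(long) 88.5 z 0.0904
[-0.107, 0.21, -0.251, 0.001, -0.013, -0.501] [-0.421, 0.747, 0.0, 0.0, 0.0, -0.5]
```

>>> send_rows:
  grip: 0.6
  moves:
    - [-0.05,0,-0.2,0,-0.013,-0.1]
    - [-0.1,0.1,-0.25,0,-0.013,-0.5]
    - [-0.1,0.21,-0.25,0,-0.013,-0.5]
    - [-0.1,0.21,-0.25,0,-0.013,-0.5]
    - [-0.1,0.21,-0.25,0,-0.013,-0.5]
    - [-0.1,0.21,-0.25,0,-0.013,-0.5]
    - [-0.1,0.21,-0.25,0,-0.013,-0.5]
    - [-0.1,0.21,-0.25,0,-0.013,-0.5]

```text
time_s: 55.15
position: [0.4581, 0.1985, 0.349]
tcp_rot: [[0.709, 0.705, -0.018], [0.705, -0.709, -0.006], [-0.017, -0.008, -1.0]]
force: [-0.3, 0.6, -0.0]
opening: 0.603
grasp_force: 0.0
```

>>> send_rows:
  moves:
    - [-0.42,0.747,0,0,0,-0.5]
    - [-0.42,0.747,0,0,0,-0.5]
    - [-0.42,0.747,0,0,0,-0.5]
    - [-0.42,0.747,0,0,0,-0.5]
    - [-0.42,0.747,0,0,0,-0.5]
    - [-0.42,0.747,0,0,0,-0.5]
    - [-0.42,0.747,0,0,0,-0.5]
    - [-0.42,0.747,0,0,0,-0.5]

```text
time_s: 55.95
position: [0.5152, -0.0079, 0.3493]
tcp_rot: [[0.005, 1.0, -0.019], [1.0, -0.005, -0.006], [-0.006, -0.019, -1.0]]
force: [-0.7, 0.8, 0.1]
opening: 0.604
grasp_force: 0.0
```

Run:
```python
from h import *
show(); print(rel([.5175,-.0065,.3],ori(90,0)),rel([.5175,-.0065,.259],ori(90,0)))
```

```text
55.95 [ 0.5152 -0.0079  0.3493] z [-0.019 -0.006 -1.   ] x [ 0.005  1.    -0.006] F [-0.7  0.8  0.1] op 0.604 gf 0.0 q [-13.  15.  87.  -1.  80. -13.]
[0.007, 0.013, 0.197, -0.012, 0.004, -0.003] [0.008, 0.016, 0.361, -0.012, 0.004, -0.003]
```

>>> send_rows:
  moves:
    - [0.008,0.013,0.1,-0.012,0.004,0]
    - [0.008,0.014,0.2,-0.012,0.004,0]
    - [0.008,0.015,0.28,-0.012,0.004,0]
    - [0.008,0.016,0.34,-0.012,0.004,0]
    - [0.008,0.016,0.36,-0.012,0.004,0]
    - [0.008,0.016,0.36,-0.012,0.004,0]

```text
time_s: 56.55
position: [0.5172, -0.0059, 0.2589]
tcp_rot: [[0.002, 1.0, -0.001], [1.0, -0.002, -0.0], [-0.0, -0.001, -1.0]]
force: [0.5, 0.2, 0.8]
opening: 0.6
grasp_force: 0.0
```

>>> send_rows:
  grip: 0.1
  moves:
    - [0,0,0,0,0,0]
    - [0,0,0,0,0,0]
    - [0,0,0,0,0,0]
    - [0,0,0,0,0,0]
    - [0,0,0,0,0,0]
    - [0,0,0,0,0,0]
    - [0,0,0,0,0,0]
    - [0,0,0,0,0,0]
    - [0,0,0,0,0,0]

```text
time_s: 57.45
position: [0.5171, -0.007, 0.2595]
tcp_rot: [[0.002, 1.0, -0.001], [1.0, -0.002, -0.001], [-0.001, -0.001, -1.0]]
force: [-4.1, -1.3, 3.2]
opening: 0.202
grasp_force: 30.0
```

```bash
python3 -c "
from arc import *
arc(-46,10)"
```

```text
57.45 [ 0.5171 -0.007   0.2595] z [-0.001 -0.001 -1.   ] x [ 0.002  1.    -0.001] F [-4.1 -1.3  3.2] op 0.202 gf 30.0 q [-13.  19.  95.  -0.  66. -13.]
r 0.20270422562242726 ang -141.37624151415554
[0.052, -0.039, -0.0, 0.0, 0.0, 0.051]
[0.108, -0.073, -0.0, 0.0, 0.0, 0.102]
[0.165, -0.103, -0.0, 0.0, 0.0, 0.153]
[0.226, -0.128, -0.0, 0.0, 0.0, 0.204]
[0.287, -0.148, -0.0, 0.0, 0.0, 0.256]
[0.351, -0.163, -0.0, 0.0, 0.0, 0.307]
[0.415, -0.173, -0.0, 0.0, 0.0, 0.358]
[0.48, -0.178, -0.0, 0.0, 0.0, 0.409]
[0.545, -0.178, -0.0, 0.0, 0.0, 0.46]
[0.61, -0.172, -0.0, 0.001, 0.0, 0.511]
```

>>> send_rows:
  moves:
    - [0.052,-0.039,0,0,0,0.05]
    - [0.108,-0.073,0,0,0,0.1]
    - [0.165,-0.103,0,0,0,0.153]
    - [0.226,-0.128,0,0,0,0.204]
    - [0.287,-0.148,0,0,0,0.256]
    - [0.351,-0.163,0,0,0,0.307]
    - [0.415,-0.173,0,0,0,0.358]
    - [0.48,-0.178,0,0,0,0.41]
    - [0.545,-0.178,0,0,0,0.46]
    - [0.61,-0.172,0,0,0,0.51]
    - [0.61,-0.172,0,0,0,0.51]

```text
time_s: 58.55
position: [0.4754, 0.1479, 0.2595]
tcp_rot: [[0.719, 0.695, 0.001], [0.695, -0.719, 0.002], [0.003, -0.001, -1.0]]
force: [-1.2, 1.1, 3.9]
opening: 0.198
grasp_force: 30.0
```

```bash
python3 -c "
from arc import *
arc(-46,10)"
```

```text
58.55 [0.4754 0.1479 0.2595] z [ 0.001  0.002 -1.   ] x [0.719 0.695 0.003] F [-1.2  1.1  3.9] op 0.198 gf 30.0 q [ 4. 18. 97.  0. 65. 50.]
r 0.20209126880199915 ang 171.92500442076164
[0.053, -0.038, 0.0, -0.0, 0.0, 0.051]
[0.108, -0.071, 0.0, -0.0, 0.0, 0.102]
[0.167, -0.1, 0.0, -0.0, 0.0, 0.153]
[0.227, -0.124, 0.001, -0.001, 0.0, 0.204]
[0.289, -0.143, 0.001, -0.001, 0.0, 0.256]
[0.352, -0.157, 0.001, -0.001, 0.0, 0.307]
[0.416, -0.166, 0.001, -0.001, 0.0, 0.358]
[0.481, -0.17, 0.001, -0.001, 0.0, 0.409]
[0.546, -0.169, 0.001, -0.001, 0.0, 0.46]
[0.611, -0.162, 0.002, -0.001, 0.0, 0.511]
```

>>> send_rows:
  moves:
    - [0.053,-0.038,0,0,0,0.05]
    - [0.108,-0.071,0,0,0,0.1]
    - [0.167,-0.1,0,0,0,0.153]
    - [0.227,-0.124,0,0,0,0.204]
    - [0.289,-0.143,0,0,0,0.256]
    - [0.352,-0.157,0,0,0,0.307]
    - [0.416,-0.166,0,0,0,0.358]
    - [0.481,-0.17,0,0,0,0.41]
    - [0.546,-0.169,0,0,0,0.46]
    - [0.611,-0.162,0,0,0,0.51]
    - [0.611,-0.162,0,0,0,0.51]

```text
time_s: 59.65
position: [0.5573, 0.2846, 0.2596]
tcp_rot: [[0.999, -0.033, 0.0], [-0.033, -0.999, 0.007], [-0.0, -0.007, -1.0]]
force: [-3.7, 8.0, 4.6]
opening: 0.195
grasp_force: 30.0
```

>>> send_rows:
  grip: 0.6
  moves:
    - [0,0,0,0,0,0]
    - [0,0,0,0,0,0]
    - [0,0,0,0,0,0]
    - [0,0,0,0,0,0]
    - [0,0,-0.08,0,0,0]
    - [0,0,-0.2,0,0,0]
    - [0,0,-0.36,0,0,0]
    - [-0.2,0,-0.45,0,0,0]
    - [-0.4,0,-0.45,0,0,0]
    - [-0.4,0,-0.45,0,0,0]
    - [-0.4,0,-0.45,0,0,0]

```text
time_s: 60.75
position: [0.4558, 0.2841, 0.3722]
tcp_rot: [[0.999, -0.033, 0.001], [-0.033, -0.999, -0.001], [0.001, 0.001, -1.0]]
force: [0.1, 0.5, 0.4]
opening: 0.601
grasp_force: 0.0
```

Run:
```python
from boxes import *
show(); im,P=look('w9'); standing(P); im,d=viewer.capture('scene'); save('s9',im); standing(pts('scene',d))
```

```text
60.75 [0.4558 0.2841 0.3722] z [ 0.001 -0.001 -1.   ] x [ 0.999 -0.033  0.001] F [0.1 0.5 0.4] op 0.601 gf 0.0 q [ 20.  15.  83.  -0.  82. 112.]
standing 1373 [581.7  -3.1] [67.2 30.5] yaw(long) 89.2 z 0.0905
standing 1278 [543.9  -4.2] [67.5 30.7] yaw(long) 88.8 z 0.0906
standing 1174 [505.   -3.3] [67.1 29.6] yaw(long) 88.8 z 0.0906
standing 1148 [465.5  -0.7] [67.1 30.9] yaw(long) 89.7 z 0.0906
standing 233 [482.9   0.7] [67.5 72.3] yaw(long) 175.9 z 0.0906
standing 260 [560.9  -1.9] [69.2 68. ] yaw(long) 89.7 z 0.0913
```

View pics/s9.png

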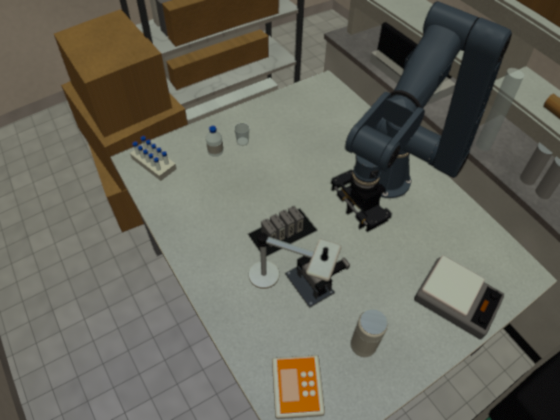

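The final picture shows the row standing on the mat at (283,225), the lamp aside at (323,258), the bottle (214,140), beaker (242,133) and wipes (370,333) untouched, and the arm clear. Handing in.

```bash
python3 -c "
from rig import ticket
print(ticket.hand_in())"
```

```text
the job is handed in; nothing more can be done
None
```

Job handed in at about 61 s: all four boxes stand in one row on the mat with labels facing the scanner, the trigger was squeezed fully home, held and released with the lamp over the mat, and the lamp is swung back aside with the bystanders untouched.

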